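Load the folding spice rack

TASK

Prop the spice rack's folding tray up by its handle to about 25 degrees and let it stand there, then lay every spice tube from the wooden caddy on its side in a cradle of its own, foot up against the lip at the hinge and cap towards the handle. When all of them lie in the raised tray, lower it until it is fully flat with the tubes still in their cradles. Do not shift or upset the glass bowl.

Things in the scene. Friction and masses are not known exactly. Their poses are not given: they have to be found in the camera images.
- rack: folding spice rack, fixed: wooden base 348 x 170 mm carrying a white plastic tray, 318 x 150 mm, with four V cradles side by side, 72 mm apart. Origin: centre of the base's underside; x along the hinge line, the hinge lies 75 mm towards +y at 30 mm height, the tray's handle is on the -y side
- tray (a joint): tilt of the tray: 0 = fully flat, grows as the handle end is raised (rad; 25 degrees = 0.436), stops at 1.0. A stiff hinge: it stays where it is left
- tray_hinge (a point): point on the tray's hinge line, in the middle; axes turn with the tray: x along the hinge, y from handle to hinge, z square to the tray. A lip 6 mm thick rises 50 mm from the tray beside the hinge line
- tray_handle (a point): middle of the tray's steel handle, a round bar 10 mm thick and 90 mm long along x, 190 mm from the hinge line along -y and 30 mm above it along z; it stands 40 mm clear of the plate's edge; axes as tray_hinge
- cradle0 (a point): where the foot's centre of a tube lies when the tube rests in cradle 0 with its foot against the lip; turns with the tray: x along the hinge, y along the lying tube from cap to foot, z square to the tray. The cradle's two V saddles, 12 mm wide, lie 28 and 78 mm from here along -y; they reach 20 mm to each side and up to 4 mm below this point; the plate lies 33 mm below it
- cradle1 (a point): where the foot's centre of a tube lies when the tube rests in cradle 1 with its foot against the lip; turns with the tray: x along the hinge, y along the lying tube from cap to foot, z square to the tray. The cradle's two V saddles, 12 mm wide, lie 28 and 78 mm from here along -y; they reach 20 mm to each side and up to 4 mm below this point; the plate lies 33 mm below it
- cradle2 (a point): where the foot's centre of a tube lies when the tube rests in cradle 2 with its foot against the lip; turns with the tray: x along the hinge, y along the lying tube from cap to foot, z square to the tray. The cradle's two V saddles, 12 mm wide, lie 28 and 78 mm from here along -y; they reach 20 mm to each side and up to 4 mm below this point; the plate lies 33 mm below it
- cradle3 (a point): where the foot's centre of a tube lies when the tube rests in cradle 3 with its foot against the lip; turns with the tray: x along the hinge, y along the lying tube from cap to foot, z square to the tray. The cradle's two V saddles, 12 mm wide, lie 28 and 78 mm from here along -y; they reach 20 mm to each side and up to 4 mm below this point; the plate lies 33 mm below it
- caddy: wooden caddy, fixed: open box 333 x 85 mm, 34 mm high, 5 mm walls and floor, parted into a row of four compartments 82 mm apart along x. Origin: centre of its underside
- tube0: spice tube: clear glass cylinder with brown spice, 34 mm across, 90 mm long, topped by a square dark metal cap 38 x 38 x 16 mm; 106 mm long in all, 90 g. Starts upright in a caddy compartment; may be absent. Origin: centre of its foot (underside); z runs along the tube from foot to cap
- tube1: spice tube: clear glass cylinder with brown spice, 34 mm across, 90 mm long, topped by a square dark metal cap 38 x 38 x 16 mm; 106 mm long in all, 90 g. Starts upright in a caddy compartment; may be absent. Origin: centre of its foot (underside); z runs along the tube from foot to cap
- tube2: spice tube: clear glass cylinder with brown spice, 34 mm across, 90 mm long, topped by a square dark metal cap 38 x 38 x 16 mm; 106 mm long in all, 90 g. Starts upright in a caddy compartment; may be absent. Origin: centre of its foot (underside); z runs along the tube from foot to cap
- tube3: spice tube: clear glass cylinder with brown spice, 34 mm across, 90 mm long, topped by a square dark metal cap 38 x 38 x 16 mm; 106 mm long in all, 90 g. Starts upright in a caddy compartment; may be absent. Origin: centre of its foot (underside); z runs along the tube from foot to cap
- tube0_cap (a point): centre of the top of the cap of tube0
- tube1_cap (a point): centre of the top of the cap of tube1
- tube2_cap (a point): centre of the top of the cap of tube2
- tube3_cap (a point): centre of the top of the cap of tube3
- bowl: glass bowl, 110 mm across, 50 mm high, loose on the bench; to be left alone. Origin: centre of its underside

How it is judged:
By the outcome, as a careful person would: the job done as asked, in the order asked, and still so for the second after the job is handed in, with the robot touching nothing.
Of tube0, tube1, tube2, tube3 only 3 to 4 are there at a start; the rules pass over those that are not, and their reading is None.
At some moment in a run one of tube0, tube1, tube2, tube3 may be knocked a few centimetres aside while the robot is not near it.
Once in a run the grip may slacken for a moment while it holds something.
It also fails if it takes over 210 s, if anything falls off the work surface, if the arm or the gripper's body presses on something with over 40 N, if the wrist force passes 120 N, or if a joint passes its speed limit or range.

ROBOT

A 6-joint arm with a two-finger parallel gripper is mounted at the origin on the work surface. World frame = base frame: x ahead of the robot, y to its left, z up, the work surface at z = 0. Lengths are in m, angles in rad, forces in N, time in s.
With the tool pointing down it reaches from about 0.3 to 0.875 m from the base axis. Payload 4.2 kg.
Tool frame: the origin (TCP) lies at the very end of the fingers, on their centre line; the grasp point (between the pads) lies 19 mm behind it; z points along the fingers, y is the line along which they close (so a half turn about z gives the same grasp; the last joint's range is limited). The gripper opens to 85 mm and grips with 20 to 120 N. Pads are 22 mm wide; open, the fingers measure 114 mm over their backs; the gripper's body (76 mm by 85 mm) begins 54 mm behind the grasp point. The pads swing forward as they close: fully open they stand 13 mm farther back than shut.
Start: joints at [-1.288, 0.32, 1.565, -0, 1.257, -0.02], TCP at [0.171, -0.549, 0.199] pointing down, gripper open.
Joint ranges: [-3.11, 3.11], [-0.84, 2.01], [0.21, 2.61], [-1.34, 4.49], [0.05, 2.63], [-2.56, 2.56]. Speed limits (rad/s): [2.57, 2.57, 3.14, 3.14, 3.14, 3.14].

INTERFACE

Orientations are given as a 3x3 rotation matrix whose columns are the frame's x, y, z axes.
In Python, from workcell import ctrl gives the robot as it stands. The module is installed in compiled form; this text tells all that it offers.
- The arm moves only by the tool drive_tool, never from a script. Its argument "deltas" is a list of rows, each a list of 3 entries, a list of its own where there are three numbers: the shift along the tool's x, y, z as a fraction of full scale, then the turn, a rotation vector about the tool's x, y, z as a fraction of full scale, then the opening, from 0 (shut) to 1 (fully open). In form: [[[tx, ty, tz], [wx, wy, wz], fingers], ...]. A call has 1 to 20 rows; each row shifts and turns the commanded pose from where the row before left it, along the tool's axes as they then stand; what a row does not reach is not made up. Full scale, the value 1, is 0.75 m for a shift and 60 degrees for a turn. A row lasts 1/8 s, in which the tool goes at most 62.5 mm and 10.7 degrees, less where a joint would pass 70% of its speed; a pose out of reach is approached as far as the arm can. A call with a number of a shift or a turn outside -1 to 1 is refused whole. A call with a gripper value outside its range is refused whole. The fingers move at their own pace and stop on an object; the grip force is fixed at half the most. Time passes only in rows, so rows that do not move let the fingers close. It gives the time, the measured TCP pose, the force, the opening and the grip force at its end, in the units of the state.
- ctrl.state(): the state, without advancing time (a new reading comes with each control period).
- ctrl.capture(name): name is "scene" or "top"; returns (picture, depth): 400x640x3 uint8, red, green, blue; 400x640 float32, m along the optical axis (not along the pixel's ray), 0 where there is no reading.
- ctrl.camera_model(name): a dict with "fx", "fy", "cx", "cy" (pixels), "R" (3x3) and "t" (3): a world point X has camera coordinates R X + t. Camera axes: x right, y down, z forward; pixel columns grow to the right and rows downward; lengths in m; the calibration is good to about 2 mm. A picture is of the moment at which its call begins. camera_model takes no time and is no camera call.
- ctrl.job_done(): hands the job in; it is judged then, once.
Trained networks look in the newest picture that a camera, given by its name, has taken for a name from the list of things; names that differ only in an ending like _2 or _b are one class to them, and where a whole thing is asked for, a point or a joint stands for the part that bears it (a point fixed in the world has none). Each returns a list of dicts, best first, with "score" (0 to 1); they miss things now and then, are a little off and sometimes report something else, mostly with a low value. They report only what shows in the picture. A call takes as long as a camera call.
- ctrl.look_for(camera, target): "position" ([x, y, z] in m, in world coordinates, good to about 4 mm: the middle of the surface that is visible of it).
- ctrl.place_of(camera, target): "position" ([x, y, z] in m, in world coordinates, good to about 4 mm: a listed point, or the origin of a listed thing).
The state is a dict: "time": time; "joint_positions": joint angles; "dq": joint speeds; "joint_efforts": joint torques, N m; "ee_pos": TCP position; "ee_rot": TCP orientation; "contact_force": force on the tool from outside, world axes, zero at the start; "torque": the same for the moment, N m; "width": finger opening in m; "grip_force": force on a finger pad.
Only numpy, scipy, OpenCV 4.12 (cv2) and the standard library are available. Lean on these libraries where they do the work, as an engineer would, in place of code of your own. Each camera call takes 0.05 s, during which the arm holds its last target. There are 200 camera calls.

## Working session

There is one attempt and no reset: what is moved stays moved. The work goes in short steps, Python scripts to look and compute and a tool call to move; the robot and the scene stay as the last step left them, time stands still between calls to the robot, and variables do not carry over. Pictures are saved under pics/ and viewed, at most 14 in all, crops included, and the job is handed in when it is done.

Besides the shell and the picture viewer there is one more tool, called after "Emit:" as name(argument=value, ...) on one line, values as JSON. drive_tool: Moves the arm, as the interface text tells. Its arguments: {"type":"object","properties":{"deltas":{"type":"array"}},"required":["deltas"]}

```bash
mkdir -p pics; cat > h.py <<'E'
import numpy as np, cv2
from workcell import ctrl
def snap(cam,fn=None):
    im,d=ctrl.capture(cam)
    if fn: cv2.imwrite('pics/'+fn,im[:,:,::-1])
    return im,d
def places(cam,names):
    for n in names:
        r=ctrl.place_of(cam,n)
        print(cam,n,[(np.round(x['position'],4).tolist(),round(x['score'],2)) for x in r[:5]])
def cloud(cam,d):
    m=ctrl.camera_model(cam); v,u=np.mgrid[:400,:640]
    P=np.stack([(u-m['cx'])/m['fx']*d,(v-m['cy'])/m['fy']*d,d],-1)
    return (P-np.array(m['t']))@np.array(m['R'])
E
python3 - <<'E'
from h import *
for c in ('scene','top'):
    snap(c,c+'0.png')
    places(c,['rack','tray_hinge','tray_handle','cradle0','cradle3','caddy','tube0_cap','bowl'])
print(ctrl.state())
E
```

```text
scene rack [([0.5501, 0.196, 0.0019], 0.65)]
scene tray_hinge [([0.5454, 0.2721, 0.032], 0.57)]
scene tray_handle [([0.547, 0.0899, 0.1002], 0.96), ([0.5481, 0.1981, 0.0003], 0.43)]
scene cradle0 [([0.5852, 0.2713, 0.0644], 0.74), ([0.5096, 0.2685, 0.0645], 0.72), ([0.4387, 0.2688, 0.0656], 0.61), ([0.6567, 0.2761, 0.0641], 0.61)]
scene cradle3 [([0.5852, 0.2713, 0.0644], 0.74), ([0.5096, 0.2685, 0.0645], 0.72), ([0.4387, 0.2688, 0.0656], 0.61), ([0.6567, 0.2761, 0.0641], 0.61)]
scene caddy [([0.5094, -0.2365, 0.0002], 0.73)]
scene tube0_cap [([0.396, -0.2697, 0.1084], 0.83), ([0.3961, -0.269, 0.0089], 0.36)]
scene bowl [([0.7674, -0.0495, -0.0048], 0.77)]
top rack [([0.5501, 0.1973, 0.0014], 0.83)]
top tray_hinge [([0.551, 0.2687, 0.0278], 0.97)]
top tray_handle [([0.5523, 0.0885, 0.0959], 0.57)]
top cradle0 [([0.6549, 0.2753, 0.0686], 0.92), ([0.4374, 0.2679, 0.0683], 0.9), ([0.5856, 0.2696, 0.0646], 0.59), ([0.5111, 0.2673, 0.0669], 0.58)]
top cradle3 [([0.6549, 0.2753, 0.0686], 0.92), ([0.4374, 0.2679, 0.0683], 0.9), ([0.5856, 0.2696, 0.0646], 0.59), ([0.5111, 0.2673, 0.0669], 0.
[... 288 characters left out ...]

        1.25739508e+00, -1.99733284e-02]), 'dq': array([ 0.00118225, -0.00143483,  0.00062403,  0.00020168,  0.00093533,
       -0.00275796]), 'joint_efforts': array([-1.41907083e-03, -4.15399861e+01, -2.34421599e+01,  1.68344659e-04,
        3.48574431e-04,  5.09030173e-06]), 'ee_pos': array([ 0.17147487, -0.5488576 ,  0.19914446]), 'ee_rot': array([[ 9.54510297e-01,  2.98177954e-01,  3.35627615e-05],
       [ 2.98177956e-01, -9.54510291e-01, -1.04883813e-04],
       [ 7.61960420e-07,  1.10120355e-04, -9.99999994e-01]]), 'contact_force': array([-0.53126318,  0.11294608,  0.00083169]), 'torque': array([ 0.03208976, -0.02365835,  0.02843711]), 'grip_force': 0.0, 'width': 0.08510137611997816}
```

View pics/scene0.png

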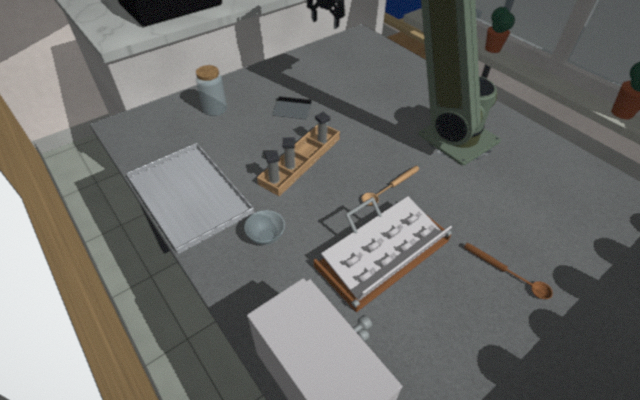

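View pics/top0.png

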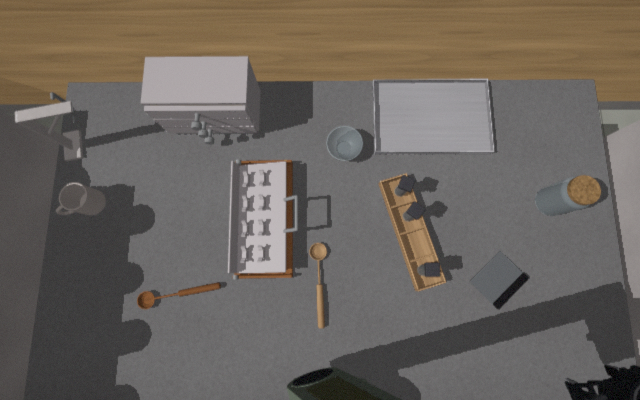

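The scene view shows the tray partly raised, with its handle at about (365,210), and three tubes in the caddy at (272,165), (289,150) and (322,125). The bowl is at (264,227). The top view shows caps at (405,185), (415,210) and (431,269), and the handle at (292,214).

```bash
cat >> h.py <<'E'
def caps(cam='top'):
    im,d=snap(cam); P=cloud(cam,d)
    m=((d>0)&(P[...,2]>.095)&(P[...,2]<.125)&(P[...,0]>.3)&(P[...,0]<.7)&(P[...,1]<-.12)&(P[...,1]>-.4)).astype('uint8')
    n,l,s,c=cv2.connectedComponentsWithStats(m)
    for i in range(1,n):
        if s[i,4]>30:
            Q=P[l==i]; Q=Q[Q[:,2]>np.percentile(Q[:,2],90)-.006]; uv=np.argwhere(l==i).mean(0)
            r=cv2.minAreaRect((Q[:,:2]*1000).astype('float32'))
            print('cap',s[i,4],np.round(np.array(r[0])/1000,4),np.round(r[1],0),round(r[2]),'z',np.median(Q[:,2]).round(4))
def handle(cam='top',box=(.45,.65,.05,.16),zm=.075):
    im,d=snap(cam); P=cloud(cam,d)
    m=(d>0)&(P[...,2]>zm)&(P[...,0]>box[0])&(P[...,0]<box[1])&(P[...,1]>box[2])&(P[...,1]<box[3])
    return P[m]
E
python3 - <<'E'
from h import *
caps()
for c in('top','scene'):
    Q=handle(c); 
    b=Q[Q[:,1]<np.percentile(Q[:,1],20)+.008]
    print(c,len(Q),b.mean(0),b.min(0),b.max(0),np.polyfit(b[:,0],b[:,1],1))
    places(c,['tube0_cap','tray_handle','tray_hinge','rack','cradle0'])
E
```

```text
cap 203 [ 0.6296 -0.2138] [37. 38.] 67 z 0.1103
cap 210 [ 0.5548 -0.2358] [38. 37.] 52 z 0.1103
cap 215 [ 0.3963 -0.2711] [39. 34.] 90 z 0.1109
top 166 [0.54794393 0.0883634  0.10313589] [0.49947433 0.08471856 0.09802067] [0.59919958 0.09339717 0.10714548] [0.00308895 0.08667083]
top tube0_cap [([0.5506, 0.0889, 0.0987], 0.71), ([0.398, -0.265, 0.1087], 0.7)]
top tray_handle [([0.551, 0.0897, 0.0995], 0.61), ([0.5481, 0.2683, 0.028], 0.47)]
top tray_hinge [([0.5519, 0.2667, 0.0271], 0.56)]
top rack [([0.3966, -0.2716, 0.006], 0.75), ([0.552, 0.1956, 0.0004], 0.57)]
top cradle0 [([0.6541, 0.2705, 0.0709], 0.95), ([0.5833, 0.2727, 0.0655], 0.84), ([0.5099, 0.2707, 0.0682], 0.75)]
scene 216 [0.55210976 0.09274552 0.10207557] [0.50182864 0.08429368 0.08888693] [0.60051208 0.09918086 0.10852137] [0.00500187 0.08998394]
scene tube0_cap [([0.3968, -0.2697, 0.1115], 0.9)]
scene tray_handle [([0.5521, 0.0895, 0.0984], 0.69)]
scene tray_hinge [([0.5472, 0.272, 0.0315], 0.66)]
scene rack [([0.549, 0.1951, 0.0027], 0.93)]
scene cradle0 [([0.4389, 0.2667, 0.066], 0.85), ([0.5099, 0.2702, 0.0619], 0.72), ([0.6568, 0.2757, 0.0656], 0.71), ([0.5494, 0.0878, 0.0987], 0.47)]
```

```bash
cat >> h.py <<'E'
from scipy.linalg import logm, expm
def T4(R,p):
    T=np.eye(4);T[:3,:3]=R;T[:3,3]=p;return T
def pose(): s=ctrl.state(); return T4(s['ee_rot'],s['ee_pos'])
def dirT(p,psi=0.,tilt=0.,ymode=False):
    """tool pose; ymode: closes along world y (x->X); else closes along X (x->Y). psi yaw, tilt(deg): z leans to -Y(+)"""
    if ymode: R=np.array([[1,0,0],[0,-1,0],[0,0,-1.]])
    else: R=np.array([[0,1,0],[1,0,0],[0,0,-1.]])
    t=np.radians(tilt); c,s=np.cos(t),np.sin(t)
    Rx=np.array([[1,0,0],[0,c,-s],[0,s,c]]).T   # -Z leans toward -Y for t>0
    Rz=np.array([[np.cos(psi),-np.sin(psi),0],[np.sin(psi),np.cos(psi),0],[0,0,1]])
    return T4(Rz@Rx@R,p)
def rows(A,B,n):
    M=np.linalg.inv(A)@B; r=expm(np.real(logm(M))/n)
    w=cv2.Rodrigues(r[:3,:3].copy())[0].ravel()
    print(n,'x',[np.round(r[:3,3]/.75,4).tolist(),np.round(np.degrees(w)/60,4).tolist()],'mm/row',round(np.linalg.norm(r[:3,3])*1000,1),'deg/row',round(np.degrees(np.linalg.norm(w)),2))
    return B
E
python3 - <<'E'
from h import *
t=np.radians(30);print(dirT([0,0,0],0,30)[:3,2])
A=pose();B=dirT([.55,.0895,.16],.015,0,True)
B=rows(A,B,18)
E
```

```text
[ 0.        -0.5       -0.8660254]
18 x [[0.0356, -0.0421, 0.0029], [0.0, -0.0, 0.0153]] mm/row 41.4 deg/row 0.92
```

Emit:
drive_tool(deltas=[[[0.0356,-0.0421,0.0029],[0,0,0.0153],0.5],[[0.0356,-0.0421,0.0029],[0,0,0.0153],0.5],[[0.0356,-0.0421,0.0029],[0,0,0.0153],0.5],[[0.0356,-0.0421,0.0029],[0,0,0.0153],0.5],[[0.0356,-0.0421,0.0029],[0,0,0.0153],0.5],[[0.0356,-0.0421,0.0029],[0,0,0.0153],0.5],[[0.0356,-0.0421,0.0029],[0,0,0.0153],0.5],[[0.0356,-0.0421,0.0029],[0,0,0.0153],0.5],[[0.0356,-0.0421,0.0029],[0,0,0.0153],0.5],[[0.0356,-0.0421,0.0029],[0,0,0.0153],0.5],[[0.0356,-0.0421,0.0029],[0,0,0.0153],0.5],[[0.0356,-0.0421,0.0029],[0,0,0.0153],0.5],[[0.0356,-0.0421,0.0029],[0,0,0.0153],0.5],[[0.0356,-0.0421,0.0029],[0,0,0.0153],0.5],[[0.0356,-0.0421,0.0029],[0,0,0.0153],0.5],[[0.0356,-0.0421,0.0029],[0,0,0.0153],0.5],[[0.0356,-0.0421,0.0029],[0,0,0.0153],0.5],[[0.0356,-0.0421,0.0029],[0,0,0.0153],0.5],[[0,0,0],[0,0,0],0.5]])

```text
time: 3.92
ee_pos: [0.5512, 0.0911, 0.1594]
ee_rot: [[1.0, 0.017, 0.0], [0.017, -1.0, 0.0], [0.0, -0.0, -1.0]]
contact_force: [-0.7, -0.1, 0.4]
width: 0.0426
grip_force: 0.0
```

Emit:
drive_tool(deltas=[[[0,0.002,0.0267],[0,0,0],0.5],[[0,0,0.0267],[0,0,0],0.5],[[0,0,0.0267],[0,0,0],0.5],[[0,0,0.0267],[0,0,0],0.5],[[0,0,0],[0,0,0],0.3],[[0,0,0],[0,0,0],0.2],[[0,0,0],[0,0,0],0],[[0,0,0],[0,0,0],0],[[0,0,0],[0,0,0],0],[[0,0,0],[0,0,0],0]])

```text
time: 5.18
ee_pos: [0.5499, 0.0876, 0.08]
ee_rot: [[1.0, 0.014, 0.0], [0.014, -1.0, -0.0], [0.0, 0.0, -1.0]]
contact_force: [0.1, -0.4, -0.7]
width: 0.0003
grip_force: 0.0
```

```bash
python3 - <<'E'
from h import *
H=np.array([.5495,.270,.03]); A=pose()
# rotate about hinge (raise -y end): rotation about rack x axis by -d
def rot(d):
    c,s=np.cos(-d),np.sin(-d);Rx=np.array([[1,0,0],[0,c,-s],[0,s,c]])
    p=.017;Rz=np.array([[np.cos(p),-np.sin(p),0],[np.sin(p),np.cos(p),0],[0,0,1]])
    R=Rz@Rx@Rz.T; return T4(R,H-R@H)
for d in(13.3,14.5): B=rows(A,rot(np.radians(d))@A,12)
print(B[:3,3])
E
```

```text
12 x [[-0.0, -0.0013, -0.0047], [-0.0185, 0.0, -0.0]] mm/row 3.7 deg/row 1.11
12 x [[-0.0, -0.0015, -0.0051], [-0.0201, 0.0001, -0.0]] mm/row 4.0 deg/row 1.21
[0.5496142  0.10594489 0.12401839]
```

The fingers shut on nothing, so I'll look at why.

```bash
python3 - <<'E'
from h import *
im,d=snap('scene'); im2,d2=snap('top')
a=cv2.resize(im[150:320,280:480],(800,680))[:600]; b=cv2.resize(im2[150:290,220:340],(480,560))
cv2.imwrite('pics/h1.png',cv2.resize(np.hstack([a[:560],b]),(800,350))[:,:,::-1])
places('scene',['tray_handle','tray_hinge','cradle0']);places('top',['tray_handle','cradle0'])
print(ctrl.state()['width'],ctrl.state()['ee_pos'])
E
```

```text
scene tray_handle [([0.5517, 0.0884, 0.0993], 0.69)]
scene tray_hinge [([0.5459, 0.2697, 0.035], 0.64)]
scene cradle0 [([0.4384, 0.2686, 0.0686], 0.83), ([0.6558, 0.2795, 0.0654], 0.62), ([0.5844, 0.2723, 0.0664], 0.57), ([0.5093, 0.2695, 0.0657], 0.55)]
top tray_handle [([0.5513, 0.0887, 0.0992], 0.74)]
top cradle0 [([0.5117, 0.2674, 0.0679], 0.84), ([0.4391, 0.2651, 0.0682], 0.79), ([0.6539, 0.2693, 0.0716], 0.79), ([0.5825, 0.2687, 0.0676], 0.65), ([0.5489, 0.2663, 0.0285], 0.32)]
0.00033556161384925204 [0.54987007 0.08759116 0.07981005]
```

View pics/h1.png

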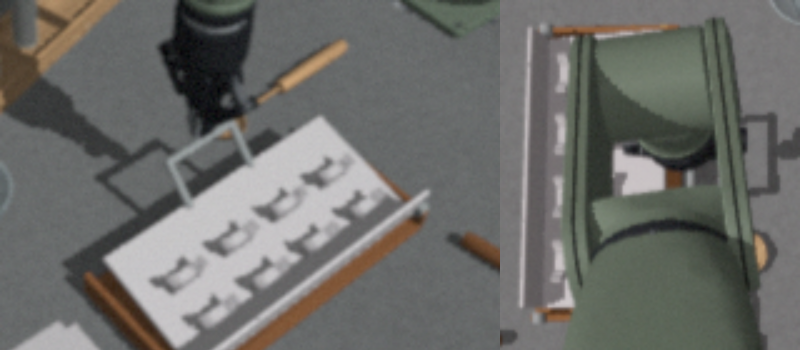

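```bash
python3 - <<'E'
from h import *
m=ctrl.camera_model('scene')
def pr(X):
    c=np.array(m['R'])@X+np.array(m['t']); return [round(c[0]/c[2]*m['fx']+m['cx'],1),round(c[1]/c[2]*m['fy']+m['cy'],1),round(c[2],3)]
p=ctrl.state()['ee_pos']; print('tcp',pr(p),'bar ends',pr(np.array([.505,.0885,.099])),pr(np.array([.595,.089,.099])))
im,d=snap('scene');P=cloud('scene',d)
for v in range(168,200,4):
    print(v,[(np.round(P[v,u]*1000).astype(int).tolist()) for u in range(322,346,4)])
im=cv2.resize(im[130:220,290:410],(800,600),interpolation=cv2.INTER_CUBIC);cv2.imwrite('pics/h2.png',im[:,:,::-1])
E
```

```text
tcp [np.float64(358.7), np.float64(210.5), np.float64(1.141)] bar ends [np.float64(371.9), np.float64(198.6), np.float64(1.145)] [np.float64(346.7), np.float64(214.1), np.float64(1.107)]
168 [[477, -166, 1], [467, -159, 1], [457, -150, 2], [444, -146, -3], [433, -139, -3], [423, -130, -2]]
172 [[488, -152, 1], [477, -145, 0], [469, -135, 2], [456, -131, -1], [445, -124, -2], [438, -113, 2]]
176 [[499, -138, 0], [487, -133, -3], [478, -124, -1], [469, -114, 1], [458, -108, 0], [449, -99, 1]]
180 [[508, -127, -3], [498, -119, -3], [490, -109, 0], [479, -102, 0], [468, -96, -2], [461, -85, 2]]
184 [[521, -110, 0], [512, -101, 2], [500, -96, 0], [491, -87, 1], [483, -77, 5], [470, -73, -1]]
188 [[532, -96, 2], [522, -88, 2], [514, -79, 5], [500, -76, -1], [491, -67, 0], [480, -61, -2]]
192 [[542, -82, 2], [532, -75, 2], [521, -70, -1], [509, -65, -5], [502, -54, 0], [490, -49, -3]]
196 [[552, -71, 0], [542, -63, 1], [531, -58, -3], [519, -52, -5], [514, -40, 2], [503, -33, 1]]
```

View pics/h2.png

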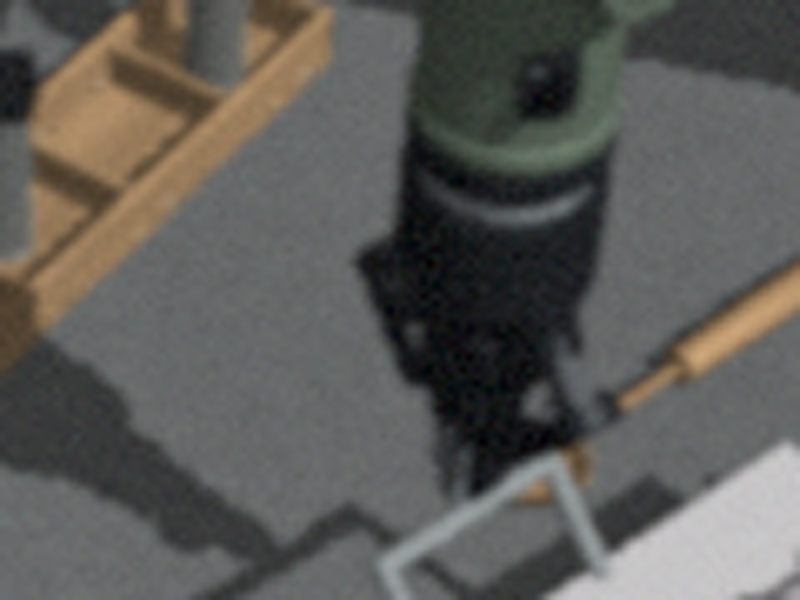

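```bash
python3 - <<'E'
from h import *
im,d=snap('scene');P=cloud('scene',d)
for v in range(180,214,3):
    print(v,[(np.round(P[v,u]*1000).astype(int).tolist()) for u in range(352,372,3)])
E
```

```text
180 [[434, -67, 0], [565, 77, 199], [561, 83, 202], [567, 99, 218], [561, 104, 218], [558, 111, 222], [559, 121, 231]]
183 [[558, 60, 170], [565, 78, 189], [560, 84, 191], [568, 101, 210], [564, 108, 213], [559, 113, 214], [559, 122, 222]]
186 [[561, 64, 164], [565, 79, 179], [559, 84, 179], [566, 100, 197], [559, 104, 196], [561, 116, 207], [561, 125, 215]]
189 [[459, -38, -1], [562, 77, 163], [558, 84, 167], [566, 102, 188], [556, 102, 181], [545, 103, 175], [417, -2, 3]]
192 [[469, -27, 2], [562, 78, 154], [560, 87, 159], [566, 103, 178], [552, 100, 166], [544, 103, 163], [542, 111, 169]]
195 [[475, -19, -1], [468, -13, 0], [559, 87, 148], [562, 101, 162], [556, 105, 162], [560, 119, 176], [561, 130, 187]]
198 [[484, -9, 1], [556, 75, 123], [561, 90, 140], [555, 96, 141], [562, 112, 161], [562, 122, 170], [561, 131, 177]]
201 [[492, 0, 0], [484, 5, 0], [560, 90, 128], [554, 96, 129], [550, 103, 133], [525, 91, 105], [518, 95, 104]]
204 [[499, 8, -1], [493, 15, 1], [559, 91, 115], [557, 99, 122], [539, 94, 104], [528, 95, 98], [459, 44, 5]]
207 [[507, 18, 0], [501, 24, 1], [557, 91, 103], [550, 94, 100], [480, 41, 3], [471, 45, 0], [464, 50, -1]]
210 [[579, 91, 106], [571, 94, 103], [499, 37, -2], [494, 44, 1], [487, 49, 1], [481, 55, 2], [471, 58, -2]]
213 [[581, 95, 99], [514, 40, -2], [508, 47, 0], [501, 52, 0], [496, 58, 2], [487, 63, 0], [482, 70, 4]]
```

The crop shows the shut fingers ending at about (450,495), just above the bar, which runs from (380,555) to (553,460). The depth puts the finger ends near z 0.105-0.11. I'll open, go 20 mm lower and close again.

Emit:
drive_tool(deltas=[[[0,0,0],[0,0,0],0.5],[[0,0,0],[0,0,0],0.5],[[0,0,0],[0,0,0],0.5],[[0,0,0],[0,0,0],0.5]])

```text
time: 6.12
ee_pos: [0.5499, 0.0876, 0.0799]
ee_rot: [[1.0, 0.014, 0.0], [0.014, -1.0, -0.0], [0.0, 0.0, -1.0]]
contact_force: [0.6, 0.3, 0.5]
width: 0.0424
grip_force: 0.0
```

```bash
python3 - <<'E'
from h import *
im,d=snap('scene');P=cloud('scene',d)
s=ctrl.state();print(s['ee_pos'],s['width'],s['contact_force'])
for v in range(195,222,3):
    print(v,[(np.round(P[v,u]*1000).astype(int).tolist()) for u in range(346,380,3)])
im=cv2.resize(im[130:220,290:410],(800,600),interpolation=cv2.INTER_CUBIC);cv2.imwrite('pics/h3.png',im[:,:,::-1])
E
```

```text
[0.54986259 0.087591   0.07983974] 0.04313924154637785 [ 0.96408504 -0.12116778  0.29493172]
195 [[490, -31, -1], [483, -25, -1], [560, 66, 131], [549, 67, 123], [463, -6, 2], [454, -2, 0], [561, 110, 170], [558, 118, 174], [545, 116, 164], [560, 139, 194], [561, 148, 203], [555, 153, 203]]
198 [[501, -17, 5], [491, -15, 0], [560, 67, 119], [475, -5, -2], [469, 2, 0], [463, 8, 1], [561, 111, 159], [561, 121, 168], [555, 126, 169], [561, 141, 186], [559, 149, 191], [542, 143, 175]]
201 [[506, -12, -1], [498, -6, -1], [491, -1, -2], [486, 7, 2], [478, 11, 0], [470, 17, 0], [560, 112, 148], [561, 123, 158], [561, 132, 167], [559, 141, 173], [548, 141, 166], [427, 50, 0]]
204 [[514, -2, 0], [508, 5, 3], [499, 9, -1], [493, 15, 1], [485, 20, 0], [544, 87, 102], [561, 114, 139], [557, 120, 142], [547, 122, 137], [509, 99, 89], [504, 105, 91], [434, 58, -1]]
207 [[521, 7, 0], [513, 12, -2], [507, 18, 0], [501, 24, 1], [560, 93, 107], [551, 96, 103], [560, 114, 127], [556, 121, 131], [546, 122, 123], [457, 56, -1], [505, 108, 81], [445, 69, 3]]
210 [[528, 15, -2], [521, 21, -1], [576, 88, 102], [570, 94, 102], [503, 40, 4], [492, 42, -2], [487, 49, 0], [480, 55, 1], [473, 60, 1], [466, 66, 2], [510, 114, 78], [502, 117, 76]]
213 [[595, 86, 101], [591, 94, 105], [582, 95, 100], [515, 41, -1], [511, 49, 5], [501, 51, -1], [494, 57, 0], [486, 62, -1], [480, 68, -1], [474, 74, 1], [465, 78, -1], [507, 123, 72]]
216 [[545, 35, 1], [596, 99, 101], [531, 46, 2], [523, 50, 0], [517, 56, 2], [509, 61, 0], [501, 65, -1], [496, 73, 3], [488, 77, 0], [481, 82, 0], [474, 87, 0], [508, 126, 63]]
219 [[550, 42, -2], [597, 102, 93], [538, 54, 1], [530, 59, 0], [523, 64, 0], [516, 69, 0], [509, 74, -1], [502, 79, 0], [495, 84, -1], [528, 123, 62], [523, 130, 65], [515, 134, 63]]
```

View pics/h3.png

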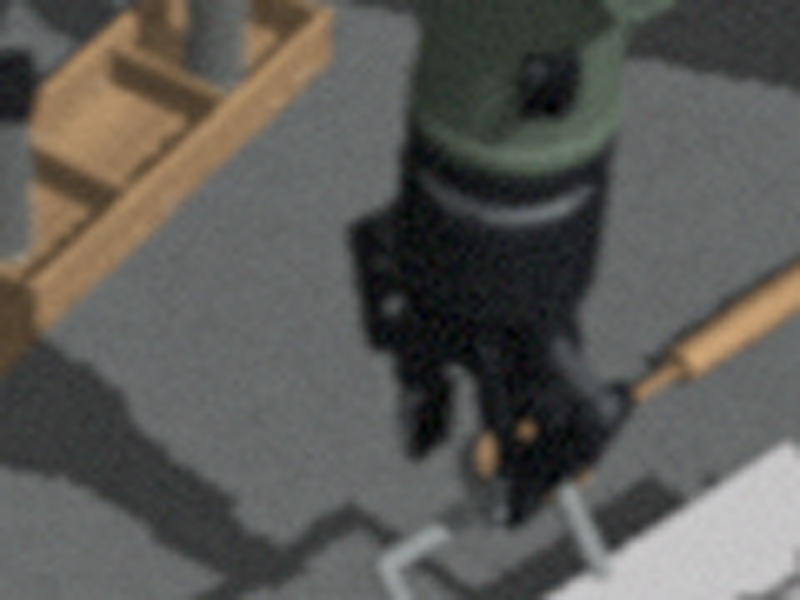

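The crop shows the open finger ends at (425,455) and (510,520), near z 0.12. That is about 28 mm higher than the reported TCP implies, so I'll trust the camera and lower by 28 mm.

Emit:
drive_tool(deltas=[[[0,-0.002,0.0187],[0,0,0],0.5],[[0,0,0.0187],[0,0,0],0.5],[[0,0,0],[0,0,0],0.2],[[0,0,0],[0,0,0],0],[[0,0,0],[0,0,0],0],[[0,0,0],[0,0,0],0],[[0,0,0],[0,0,0],0]])

```text
time: 7.05
ee_pos: [0.5497, 0.0899, 0.0515]
ee_rot: [[1.0, 0.014, -0.0], [0.014, -1.0, 0.001], [-0.0, -0.001, -1.0]]
contact_force: [0.8, 5.3, -5.3]
width: 0.0076
grip_force: 58.3
```

Emit:
drive_tool(deltas=[[[0,-0.0027,-0.0069],[0,0,0],0],[[0,-0.0029,-0.0068],[0,0,0],0],[[0,-0.0031,-0.0068],[0,0,0],0],[[0,-0.0033,-0.0067],[0,0,0],0],[[0,-0.0035,-0.0066],[0,0,0],0],[[0,-0.0037,-0.0065],[0,0,0],0],[[0,-0.0039,-0.0063],[0,0,0],0],[[0,-0.0041,-0.0062],[0,0,0],0],[[0,0,0],[0,0,0],0],[[0,0,0],[0,0,0],0]])

```text
time: 8.3
ee_pos: [0.5493, 0.11, 0.0908]
ee_rot: [[1.0, 0.015, -0.001], [0.015, -1.0, 0.0], [-0.001, -0.0, -1.0]]
contact_force: [1.8, 6.0, -11.0]
width: 0.0075
grip_force: 58.5
```

```bash
cat >> h.py <<'E'
def tilt():
    im,d=snap('scene');P=cloud('scene',d)
    import math
    psi=.017;H=np.array([.5495,.270,.03])
    Q=P[(d>0)]-H; c,s=np.cos(psi),np.sin(psi)
    X=Q[:,0]*c+Q[:,1]*s; Y=-Q[:,0]*s+Q[:,1]*c; Z=Q[:,2]
    # plate: strip between cradles/ handle edge
    m=(abs(X)<.15)&(Y<-.09)&(Y>-.15)&(Z>-.01)&(Z<.13)
    for _ in range(6):
        a,b=np.polyfit(Y[m],Z[m],1); m=m&(abs(Z-a*Y-b)<.006)if _ else m&(Z<np.percentile(Z[m],60)+.02)
    print('plate tilt deg',round(-math.degrees(math.atan(a)),2),'z0',round(b,4),m.sum())
    return P
E
python3 - <<'E'
from h import *
tilt(); places('scene',['tray_handle','cradle0','tray_hinge']);places('top',['cradle0','tray_handle'])
E
```

```text
plate tilt deg 24.97 z0 0.0037 1921
scene tray_handle [([0.5487, 0.1083, 0.14], 0.68)]
scene cradle0 [([0.4402, 0.2778, 0.0627], 0.9), ([0.5102, 0.2776, 0.0644], 0.69), ([0.6557, 0.2826, 0.0616], 0.67), ([0.584, 0.2796, 0.0648], 0.62)]
scene tray_hinge [([0.5465, 0.2731, 0.0339], 0.8), ([0.5852, 0.2806, 0.0639], 0.44)]
top cradle0 [([0.5117, 0.2674, 0.0679], 0.84), ([0.4391, 0.2651, 0.0682], 0.79), ([0.6539, 0.2693, 0.0716], 0.79), ([0.5825, 0.2687, 0.0676], 0.65), ([0.5489, 0.2663, 0.0285], 0.32)]
top tray_handle [([0.5513, 0.0887, 0.0992], 0.74)]
```

Emit:
drive_tool(deltas=[[[0,0,0],[0,0,0],0.4],[[0,0,0],[0,0,0],0.5],[[0,0,0],[0,0,0],0.5],[[0,0,0],[0,0,0],0.5],[[0,0,-0.02],[0,0,0],0.5],[[0,0,-0.03],[0,0,0],0.5],[[0,0,-0.05],[0,0,0],0.5],[[0,0,-0.05],[0,0,0],0.5]])

```text
time: 9.6
ee_pos: [0.5496, 0.1095, 0.2061]
ee_rot: [[1.0, 0.014, 0.001], [0.014, -1.0, -0.0], [0.001, 0.0, -1.0]]
contact_force: [0.6, 0.7, 0.4]
width: 0.0425
grip_force: 0.0
```

```bash
python3 - <<'E'
from h import *
tilt(); print(ctrl.state()['joint_positions'].round(2)); caps()
A=pose();B=dirT([.60,-.02,.25],.017,0);B=rows(A,B,12)
C=dirT([.6296,-.09,.15],.017,65); rows(B,C,12)
E
```

```text
plate tilt deg 25.36 z0 0.0026 1925
[ 0.18  0.29  1.58 -0.    1.26  1.73]
cap 204 [ 0.6297 -0.2139] [38. 37.] 69 z 0.1107
cap 210 [ 0.5547 -0.2359] [37. 38.] 53 z 0.1106
cap 211 [ 0.3963 -0.2714] [37. 34.] 90 z 0.1108
12 x [[-0.0064, 0.0158, -0.0045], [0.0006, -0.0008, -0.1252]] mm/row 13.2 deg/row 7.51
12 x [[-0.0013, 0.0032, 0.0143], [-0.0, -0.0903, -0.0]] mm/row 11.0 deg/row 5.42
```

Emit:
drive_tool(deltas=[[[-0.0064,0.0158,-0.0045],[0.0006,-0.0008,-0.1252],0.65],[[-0.0064,0.0158,-0.0045],[0.0006,-0.0008,-0.1252],0.65],[[-0.0064,0.0158,-0.0045],[0.0006,-0.0008,-0.1252],0.65],[[-0.0064,0.0158,-0.0045],[0.0006,-0.0008,-0.1252],0.65],[[-0.0064,0.0158,-0.0045],[0.0006,-0.0008,-0.1252],0.65],[[-0.0064,0.0158,-0.0045],[0.0006,-0.0008,-0.1252],0.65],[[-0.0064,0.0158,-0.0045],[0.0006,-0.0008,-0.1252],0.65],[[-0.0064,0.0158,-0.0045],[0.0006,-0.0008,-0.1252],0.65],[[-0.0064,0.0158,-0.0045],[0.0006,-0.0008,-0.1252],0.65],[[-0.0064,0.0158,-0.0045],[0.0006,-0.0008,-0.1252],0.65],[[-0.0064,0.0158,-0.0045],[0.0006,-0.0008,-0.1252],0.65],[[-0.0064,0.0158,-0.0045],[0.0006,-0.0008,-0.1252],0.65]])

```text
time: 11.2
ee_pos: [0.5972, -0.0206, 0.2441]
ee_rot: [[-0.021, 1.0, -0.012], [1.0, 0.021, -0.002], [-0.002, -0.012, -1.0]]
contact_force: [0.4, 0.4, -0.1]
width: 0.0557
grip_force: 0.0
```

Emit:
drive_tool(deltas=[[[-0.0013,0.0032,0.0143],[0,-0.0903,0],0.65],[[-0.0013,0.0032,0.0143],[0,-0.0903,0],0.65],[[-0.0013,0.0032,0.0143],[0,-0.0903,0],0.65],[[-0.0013,0.0032,0.0143],[0,-0.0903,0],0.65],[[-0.0013,0.0032,0.0143],[0,-0.0903,0],0.65],[[-0.0013,0.0032,0.0143],[0,-0.0903,0],0.65],[[-0.0013,0.0032,0.0143],[0,-0.0903,0],0.65],[[-0.0013,0.0032,0.0143],[0,-0.0903,0],0.65],[[-0.0013,0.0032,0.0143],[0,-0.0903,0],0.65],[[-0.0013,0.0032,0.0143],[0,-0.0903,0],0.65],[[-0.0013,0.0032,0.0143],[0,-0.0903,0],0.65],[[-0.0013,0.0032,0.0143],[0,-0.0903,0],0.65],[[0,0,0],[0,0,0],0.65]])

```text
time: 12.82
ee_pos: [0.6254, -0.09, 0.1411]
ee_rot: [[-0.022, 1.0, 0.009], [0.42, 0.017, -0.907], [-0.907, -0.016, -0.421]]
contact_force: [0.1, -0.4, -0.2]
width: 0.0552
grip_force: 0.0
```

```bash
python3 - <<'E'
from h import *
s=ctrl.state();print(s['ee_pos'],s['ee_rot'].round(3).tolist(),s['joint_positions'].round(2),s['width'])
ims=[]
for c,(a,b,e,f) in (('scene',(80,230,230,430)),('top',(120,270,290,490))):
    im,d=snap(c);P=cloud(c,d);m=ctrl.camera_model(c)
    for k in(0,-.028):
        q=np.array(m['R'])@(s['ee_pos']+k*s['ee_rot'][:,2])+np.array(m['t']); uv=(int(round(q[0]/q[2]*m['fx']+m['cx'])),int(round(q[1]/q[2]*m['fy']+m['cy'])))
        im=im.copy();im[uv[1],uv[0]]=(255,0,0) if k==0 else (0,255,0);print(c,k,uv)
    np.save(c+'P.npy',P);ims.append(cv2.resize(im[a:b,e:f],(400,300),interpolation=cv2.INTER_NEAREST))
cv2.imwrite('pics/t1.png',np.hstack(ims)[:,:,::-1]); 
E
```

```text
[ 0.62536196 -0.09003674  0.14111947] [[-0.022, 1.0, 0.009], [0.42, 0.017, -0.907], [-0.907, -0.016, -0.421]] [ 0.33  0.69  1.64 -1.04  1.49  0.8 ] 0.05521805514203095
scene 0 (297, 169)
scene -0.028 (303, 171)
top 0 (362, 182)
top -0.028 (353, 181)
```

View pics/t1.png

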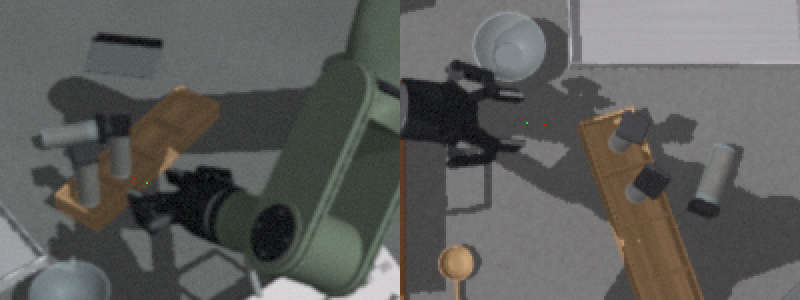

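The left half (scene) and right half (top) show the gripper tilted at the pre-grasp. Its finger tips, at (520,120) in the composite, agree with a tool 28 mm shorter along its axis than reported. One tube has been knocked out and lies beside the caddy at (715,180) in the composite.

```bash
cat >> h.py <<'E'
def tcp(axis,tilt,beyond=.014,psi=.017,back=0.):
    T=dirT(axis,psi,tilt); T[:3,3]+=T[:3,2]*(beyond+.028-back); return T
E
python3 - <<'E'
from h import *
caps(); places('top',['tube0','tube0_cap']); places('scene',['tube0','tube0_cap'])
im,d=snap('top');P=cloud('top',d)
m=((d>0)&(P[...,2]>.012)&(P[...,2]<.06)&(P[...,0]>.5)&(P[...,0]<.68)&(P[...,1]<-.27)&(P[...,1]>-.42)).astype('uint8')
n,l,s,c=cv2.connectedComponentsWithStats(m)
for i in range(1,n):
    if s[i,4]>60:
        Q=P[l==i]; r=cv2.minAreaRect((Q[:,:2]*1000).astype('float32'));print('lying',s[i],np.round(r[0]),np.round(r[1]),round(r[2],1),Q[:,2].max())
A=pose();ax=[.6297,-.2139,.058]
B=rows(A,tcp(ax,65,back=.065),6);C=rows(B,tcp(ax,65),6)
E
```

```text
cap 202 [ 0.6301 -0.2139] [37. 38.] 67 z 0.1107
cap 210 [ 0.5543 -0.2357] [37. 38.] 51 z 0.1102
top tube0 [([0.6285, -0.2151, 0.0055], 0.84), ([0.6242, -0.3672, 0.0168], 0.59), ([0.5559, -0.2344, 0.0011], 0.51)]
top tube0_cap [([0.5237, -0.3207, 0.0189], 0.96), ([0.7718, -0.0435, -0.0033], 0.42)]
scene tube0 [([0.6339, -0.2131, 0.0024], 0.79), ([0.6191, -0.3666, 0.018], 0.77), ([0.5554, -0.2365, 0.0055], 0.6), ([0.549, 0.1108, 0.1396], 0.45), ([0.6544, 0.2821, 0.0637], 0.17)]
scene tube0_cap [([0.5225, -0.3256, 0.0219], 0.64)]
lying [434 192  24  37 447] [ 570. -347.] [ 38. 107.] 66.8 0.04092150746012355
6 x [[0.0058, 0.0004, 0.0279], [-0.0007, 0.0002, 0.0013]] mm/row 21.4 deg/row 0.09
6 x [[-0.0, -0.0, 0.0144], [0.0, 0.0, 0.0]] mm/row 10.8 deg/row 0.0
```

Emit:
drive_tool(deltas=[[[0.0058,0.0004,0.0279],[-0.0007,0.0002,0.0013],0.65],[[0.0058,0.0004,0.0279],[-0.0007,0.0002,0.0013],0.65],[[0.0058,0.0004,0.0279],[-0.0007,0.0002,0.0013],0.65],[[0.0058,0.0004,0.0279],[-0.0007,0.0002,0.0013],0.65],[[0.0058,0.0004,0.0279],[-0.0007,0.0002,0.0013],0.65],[[0.0058,0.0004,0.0279],[-0.0007,0.0002,0.0013],0.65],[[0,0,0],[0,0,0],0.65]])

```text
time: 14.1
ee_pos: [0.6281, -0.1946, 0.0655]
ee_rot: [[-0.01, 1.0, 0.012], [0.422, 0.015, -0.907], [-0.907, -0.004, -0.422]]
contact_force: [-0.5, 0.2, 0.3]
width: 0.0556
grip_force: 0.0
```

```bash
python3 - <<'E'
from h import *
s=ctrl.state();print(s['joint_positions'].round(2),s['contact_force'])
A=pose();rows(A,tcp([.6297,-.2139,.058],65),6)
E
```

```text
[ 0.18  0.77  1.75 -1.18  1.31  0.92] [-0.51900547  0.21406535  0.30718551]
6 x [[-0.0003, 0.0003, 0.0139], [-0.0005, 0.0002, 0.0005]] mm/row 10.5 deg/row 0.04
```

Emit:
drive_tool(deltas=[[[0,0.0003,0.0139],[0,0,0],0.65],[[0,0.0003,0.0139],[0,0,0],0.65],[[0,0.0003,0.0139],[0,0,0],0.65],[[0,0.0003,0.0139],[0,0,0],0.65],[[0,0,0.0139],[0,0,0],0.65],[[0,0,0.0139],[0,0,0],0.65],[[0,0,0],[0,0,0],0.5],[[0,0,0],[0,0,0],0.3],[[0,0,0],[0,0,0],0],[[0,0,0],[0,0,0],0],[[0,0,0],[0,0,0],0],[[0,0,0],[0,0,0],0]])

```text
time: 15.6
ee_pos: [0.631, -0.2495, 0.0403]
ee_rot: [[-0.009, 1.0, 0.015], [0.422, 0.018, -0.906], [-0.907, -0.002, -0.422]]
contact_force: [0.2, 0.1, -1.4]
width: 0.0319
grip_force: 59.4
```

```bash
cat >> h.py <<'E'
PSI=.017; CX=[.4394,.5114,.5834,.6554]
TY=np.array([-np.sin(PSI)*.906,np.cos(PSI)*.906,-.4226]); TZ=np.array([-np.sin(PSI)*.4226,np.cos(PSI)*.4226,.906])
def cradle(i,y0=.2783,z=.0651): return np.array([CX[i],y0+(CX[i]-.5495)*PSI,z])
def place(i,g=.052,b=.0393,gap=.004,up=.003,tl=0):
    T=dirT(cradle(i)-TY*(g+gap)+TZ*up,PSI,tl); T[:3,3]+=T[:3,2]*b; return T
def upT(A,h): B=A.copy();B[2,3]+=h;return B
def via(A,B,f,tl):
    return dirT(A[:3,3]+f*(B[:3,3]-A[:3,3]),PSI,tl)
E
python3 - <<'E'
from h import *
A=pose();L=rows(A,upT(A,.13),5)
Hv=upT(place(3),.06); print(Hv[:3,3],cradle(3))
M1=rows(L,via(L,Hv,.33,43),5);M2=rows(M1,via(L,Hv,.67,21),5);rows(M2,Hv,5)
E
```

```text
5 x [[-0.0314, -0.0001, -0.0146], [0.0, 0.0, 0.0]] mm/row 26.0 deg/row 0.0
[0.65624092 0.23063925 0.1121836 ] [0.6554    0.2801003 0.0651   ]
5 x [[0.0279, 0.003, -0.0324], [-0.0001, 0.0735, 0.0004]] mm/row 32.2 deg/row 4.41
5 x [[0.0392, 0.003, -0.0202], [0.0, 0.0733, -0.0]] mm/row 33.1 deg/row 4.4
5 x [[0.0425, 0.0029, -0.0042], [0.0, 0.07, 0.0]] mm/row 32.1 deg/row 4.2
```

```bash
python3 - <<'E'
from h import *
A=pose();L=rows(A,upT(A,.16),5)
Hv=upT(place(3),.13)
M1=rows(L,via(L,Hv,.33,43),5);M2=rows(M1,via(L,Hv,.67,21),5);rows(M2,Hv,5)
E
```

```text
5 x [[-0.0387, -0.0001, -0.018], [0.0, 0.0, 0.0]] mm/row 32.0 deg/row 0.0
5 x [[0.0249, 0.003, -0.0344], [-0.0001, 0.0735, 0.0004]] mm/row 31.9 deg/row 4.41
5 x [[0.0371, 0.003, -0.0232], [0.0, 0.0733, -0.0]] mm/row 32.9 deg/row 4.4
5 x [[0.0418, 0.0029, -0.0077], [0.0, 0.07, 0.0]] mm/row 31.9 deg/row 4.2
```

Emit:
drive_tool(deltas=[[[-0.0387,0,-0.018],[0,0,0],0],[[-0.0387,0,-0.018],[0,0,0],0],[[-0.0387,0,-0.018],[0,0,0],0],[[-0.0387,0,-0.018],[0,0,0],0],[[-0.0387,0,-0.018],[0,0,0],0],[[0.0249,0.003,-0.0344],[0,0.0735,0.0004],0],[[0.0249,0.003,-0.0344],[0,0.0735,0.0004],0],[[0.0249,0.003,-0.0344],[0,0.0735,0.0004],0],[[0.0249,0.003,-0.0344],[0,0.0735,0.0004],0],[[0.0249,0.003,-0.0344],[0,0.0735,0.0004],0],[[0.0371,0.003,-0.0232],[0,0.0733,0],0],[[0.0371,0.003,-0.0232],[0,0.0733,0],0],[[0.0371,0.003,-0.0232],[0,0.0733,0],0],[[0.0371,0.003,-0.0232],[0,0.0733,0],0],[[0.0371,0.003,-0.0232],[0,0.0733,0],0]])

```text
time: 17.48
ee_pos: [0.6473, 0.0726, 0.1877]
ee_rot: [[-0.016, 1.0, 0.003], [0.934, 0.016, -0.357], [-0.357, -0.003, -0.934]]
contact_force: [0.2, -0.6, -0.8]
width: 0.032
grip_force: 59.7
```

Emit:
drive_tool(deltas=[[[0.0418,0.0029,-0.0077],[0,0.07,0],0],[[0.0418,0.0029,-0.0077],[0,0.07,0],0],[[0.0418,0.0029,-0.0077],[0,0.07,0],0],[[0.0418,0.0029,-0.0077],[0,0.07,0],0],[[0.0418,0.0029,-0.0077],[0,0.07,0],0],[[0,0,0],[0,0,0],0],[[0,0,0],[0,0,0],0]])

```text
time: 18.35
ee_pos: [0.6561, 0.2293, 0.1817]
ee_rot: [[-0.016, 1.0, -0.002], [1.0, 0.016, -0.002], [-0.002, -0.002, -1.0]]
contact_force: [-0.2, -0.8, -1.3]
width: 0.032
grip_force: 59.6
```

```bash
python3 - <<'E'
from h import *
for c in('scene','top'): snap(c,c+'1.png');places(c,['tube0','tube0_cap','tray_handle'])
tilt();print(ctrl.state()['width'])
A=pose();p=upT(place(3,up=.012,gap=.006),0);print(A[:3,3],p[:3,3]);B=rows(A,p,6)
a=cv2.imread('pics/scene1.png')[150:310,260:470];cv2.imwrite('pics/p1.png',cv2.resize(a,(788,600)))
E
```

```text
scene tube0 [([0.618, -0.3651, 0.019], 0.84), ([0.5567, -0.2364, 0.0041], 0.63), ([0.6586, 0.2729, 0.2015], 0.58)]
scene tube0_cap [([0.5206, -0.326, 0.0174], 0.53), ([0.5442, 0.2725, 0.0328], 0.53)]
scene tray_handle [([0.5502, 0.1082, 0.1363], 0.92)]
top tube0 [([0.6199, -0.3688, 0.0176], 0.8), ([0.5548, -0.2333, 0.0027], 0.74)]
top tube0_cap [([0.5258, -0.3257, 0.0169], 0.61), ([0.6548, 0.1833, 0.2441], 0.21)]
top tray_handle [([0.5514, 0.1063, 0.136], 0.7)]
plate tilt deg 25.43 z0 0.0023 1336
0.032004084300544765
[0.65665025 0.23018247 0.1823502 ] [0.65620707 0.23263036 0.0611828 ]
6 x [[0.0005, -0.0001, 0.0269], [-0.0, 0.0, -0.0001]] mm/row 20.2 deg/row 0.01
```

View pics/p1.png

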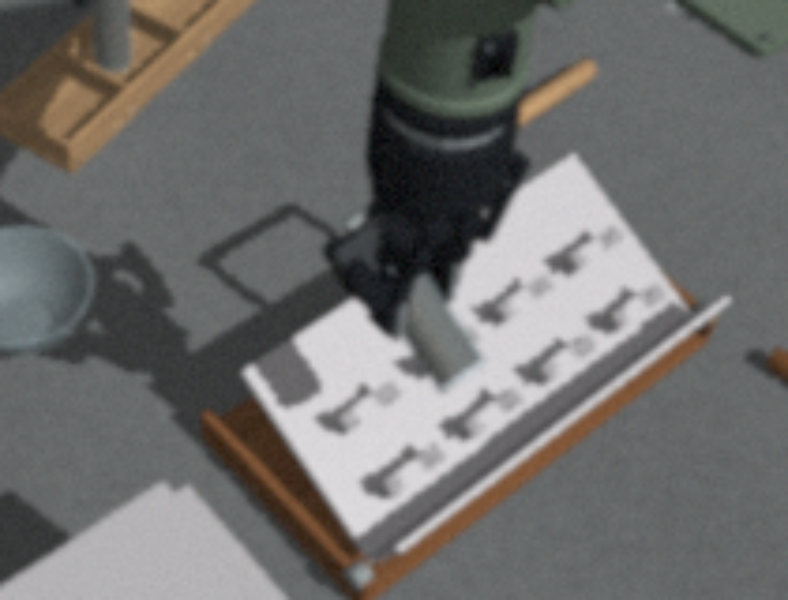

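The crop shows the held tube at (435,330), tilted over cradle 3 with its foot towards the lip. Descending.

Emit:
drive_tool(deltas=[[[0.0005,0,0.0269],[0,0,0],0],[[0.0005,0,0.0269],[0,0,0],0],[[0.0005,0,0.0269],[0,0,0],0],[[0.0005,0,0.0269],[0,0,0],0],[[0.0005,0,0.0269],[0,0,0],0],[[0.0005,0,0.0269],[0,0,0],0],[[0,0,0],[0,0,0],0]])

```text
time: 19.68
ee_pos: [0.6554, 0.2322, 0.0595]
ee_rot: [[-0.016, 1.0, -0.004], [1.0, 0.016, -0.001], [-0.001, -0.004, -1.0]]
contact_force: [-1.1, 0.1, -0.7]
width: 0.0318
grip_force: 59.6
```

```bash
python3 - <<'E'
from h import *
tilt();places('scene',['tube0'])
A=pose();B=rows(A,place(3,gap=.004,up=.001),3)
C=rows(B,place(3,gap=-.004,up=.001),4)
E
```

```text
plate tilt deg 24.41 z0 0.0047 943
scene tube0 [([0.5521, -0.2358, 0.0069], 0.71), ([0.6561, 0.2754, 0.0782], 0.66), ([0.6177, -0.3635, 0.0166], 0.57)]
3 x [[-0.0013, -0.0004, 0.0051], [0.0002, -0.0001, -0.0002]] mm/row 4.0 deg/row 0.02
4 x [[0.0024, 0.0, 0.0011], [0.0, 0.0, 0.0]] mm/row 2.0 deg/row 0.0
```

Emit:
drive_tool(deltas=[[[-0.0013,0,0.0051],[0,0,0],0],[[-0.0013,0,0.0051],[0,0,0],0],[[-0.0013,0,0.0051],[0,0,0],0],[[0,0,0],[0,0,0],0]])

```text
time: 20.27
ee_pos: [0.6564, 0.2296, 0.0496]
ee_rot: [[-0.016, 1.0, -0.001], [1.0, 0.016, -0.0], [-0.0, -0.001, -1.0]]
contact_force: [-0.8, 0.5, -0.8]
width: 0.0323
grip_force: 59.8
```

Emit:
drive_tool(deltas=[[[0.0024,0,0.0011],[0,0,0],0],[[0.0024,0,0.0011],[0,0,0],0],[[0,0,0],[0,0,0],0]])

```text
time: 20.65
ee_pos: [0.6566, 0.2335, 0.0481]
ee_rot: [[-0.017, 1.0, -0.0], [1.0, 0.017, -0.0], [-0.0, -0.0, -1.0]]
contact_force: [0.1, -0.7, -1.2]
width: 0.0326
grip_force: 59.8
```

Emit:
drive_tool(deltas=[[[0.0024,0,0.0011],[0,0,0],0],[[0.0024,0,0.0011],[0,0,0],0],[[0,0,0],[0,0,0],0]])

```text
time: 21.02
ee_pos: [0.6568, 0.2343, 0.0476]
ee_rot: [[-0.017, 1.0, 0.0], [1.0, 0.017, -0.004], [-0.004, 0.0, -1.0]]
contact_force: [-0.7, -7.4, 6.0]
width: 0.0322
grip_force: 60.1
```

```bash
python3 - <<'E'
from h import *
places('scene',['tube0']);print(ctrl.state()['contact_force'])
im,d=snap('scene','scene2.png');a=im[150:310,260:470];cv2.imwrite('pics/p2.png',cv2.resize(a,(788,600),interpolation=cv2.INTER_CUBIC)[:,:,::-1])
E
```

```text
scene tube0 [([0.5521, -0.2358, 0.0069], 0.71), ([0.6561, 0.2754, 0.0782], 0.66), ([0.6177, -0.3635, 0.0166], 0.57)]
[-0.74579893 -7.13005781  4.99823901]
```

View pics/p2.png

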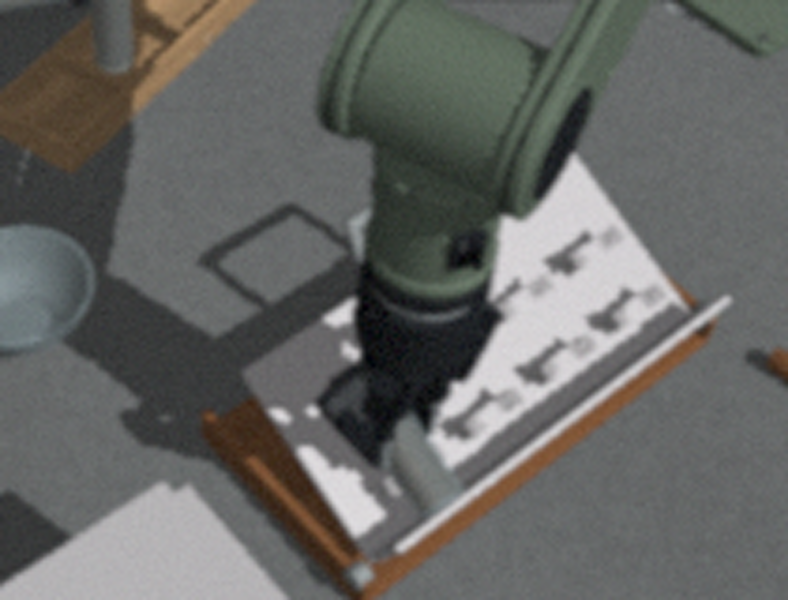

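The crop shows the tube in cradle 3 at (425,465), its foot at the lip. The contact force agrees. Releasing and rising.

Emit:
drive_tool(deltas=[[[0,0,0],[0,0,0],0.5],[[0,0,0],[0,0,0],0.6],[[0,0,0],[0,0,0],0.6],[[0,0,0],[0,0,0],0.6],[[0,0,-0.015],[0,0,0],0.6],[[0,0,-0.03],[0,0,0],0.6],[[0,0,-0.05],[0,0,0],0.6],[[0,0,-0.07],[0,0,0],0.6]])

```text
time: 22.12
ee_pos: [0.6558, 0.2367, 0.1709]
ee_rot: [[-0.016, 1.0, -0.003], [1.0, 0.016, -0.001], [-0.001, -0.003, -1.0]]
contact_force: [0.4, -0.2, -0.6]
width: 0.0512
grip_force: 0.0
```

```bash
python3 - <<'E'
from h import *
tilt();places('scene',['tube0','tube0_cap']);caps()
im,d=snap('top','top2.png');places('top',['tube0','tube0_cap'])
a=im[130:310,200:440];cv2.imwrite('pics/p3.png',cv2.resize(a,(800,600),interpolation=cv2.INTER_CUBIC)[:,:,::-1])
A=pose();print(A[:3,3]);g=tcp([.5545,-.2357,.058],65,back=.065); Gu=upT(g,.10)
M1=rows(A,via(A,Gu,.33,21),5);M2=rows(M1,via(A,Gu,.67,43),5);rows(M2,Gu,5);rows(Gu,g,4)
E
```

```text
plate tilt deg 25.06 z0 0.0032 1061
scene tube0 [([0.6556, 0.2773, 0.0642], 0.91), ([0.6185, -0.3655, 0.0165], 0.54), ([0.5554, -0.2349, 0.0064], 0.54)]
scene tube0_cap [([0.5237, -0.3257, 0.0176], 0.8), ([0.655, 0.2849, 0.0618], 0.62)]
cap 209 [ 0.5545 -0.2357] [38. 38.] 53 z 0.1104
top tube0 [([0.6247, -0.3685, 0.0162], 0.71), ([0.5519, -0.2325, 0.0009], 0.52), ([0.582, 0.2767, 0.0667], 0.33)]
top tube0_cap [([0.522, -0.3192, 0.0198], 0.94)]
[0.65566102 0.23662453 0.16878113]
5 x [[-0.0393, -0.0096, 0.0059], [-0.0006, -0.0698, -0.0]] mm/row 30.7 deg/row 4.19
5 x [[-0.0355, -0.0099, 0.0205], [0.0, -0.0733, 0.0]] mm/row 31.6 deg/row 4.4
5 x [[-0.0245, -0.0096, 0.0313], [-0.0, -0.0733, -0.0]] mm/row 30.7 deg/row 4.4
4 x [[0.0302, -0.0, 0.0141], [0.0, 0.0, 0.0]] mm/row 25.0 deg/row 0.0
```

View pics/p3.png

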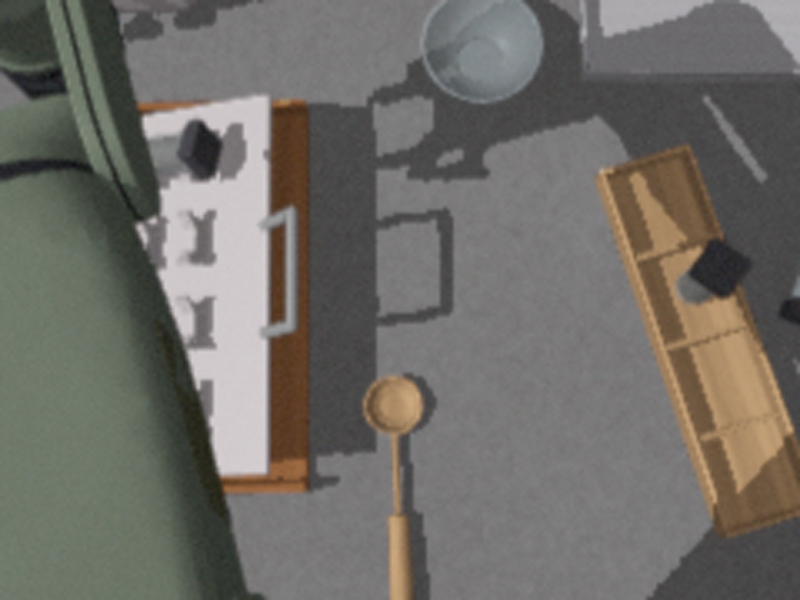

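Tube one lies in cradle 3, with its cap at (200,150) towards the handle. On to the second tube, whose cap is at (720,265).

Emit:
drive_tool(deltas=[[[-0.0393,-0.0096,0.0059],[-0.0006,-0.0698,0],0.65],[[-0.0393,-0.0096,0.0059],[-0.0006,-0.0698,0],0.65],[[-0.0393,-0.0096,0.0059],[-0.0006,-0.0698,0],0.65],[[-0.0393,-0.0096,0.0059],[-0.0006,-0.0698,0],0.65],[[-0.0393,-0.0096,0.0059],[-0.0006,-0.0698,0],0.65],[[-0.0355,-0.0099,0.0205],[0,-0.0733,0],0.65],[[-0.0355,-0.0099,0.0205],[0,-0.0733,0],0.65],[[-0.0355,-0.0099,0.0205],[0,-0.0733,0],0.65],[[-0.0355,-0.0099,0.0205],[0,-0.0733,0],0.65],[[-0.0355,-0.0099,0.0205],[0,-0.0733,0],0.65],[[-0.0245,-0.0096,0.0313],[0,-0.0733,0],0.65],[[-0.0245,-0.0096,0.0313],[0,-0.0733,0],0.65],[[-0.0245,-0.0096,0.0313],[0,-0.0733,0],0.65],[[-0.0245,-0.0096,0.0313],[0,-0.0733,0],0.65],[[-0.0245,-0.0096,0.0313],[0,-0.0733,0],0.65],[[0,0,0],[0,0,0],0.65]])

```text
time: 24.48
ee_pos: [0.5531, -0.215, 0.1661]
ee_rot: [[-0.009, 1.0, 0.013], [0.424, 0.015, -0.906], [-0.906, -0.003, -0.424]]
contact_force: [-0.4, 0.7, 0.3]
width: 0.0556
grip_force: 0.0
```

```bash
python3 - <<'E'
from h import *
print(ctrl.state()['joint_positions'].round(2));caps()
A=pose();g=tcp([.5545,-.2357,.058],65,back=.065);rows(A,g,5)
E
```

```text
[ 0.16  0.54  1.89 -1.17  1.34  0.84]
cap 209 [ 0.5551 -0.2361] [37. 38.] 53 z 0.1105
5 x [[0.0239, -0.0, 0.0114], [-0.0002, -0.0004, -0.0]] mm/row 19.8 deg/row 0.03
```

Emit:
drive_tool(deltas=[[[0.0239,0,0.0114],[0,0,0],0.65],[[0.0239,0,0.0114],[0,0,0],0.65],[[0.0239,0,0.0114],[0,0,0],0.65],[[0.0239,0,0.0114],[0,0,0],0.65],[[0.0239,0,0.0114],[0,0,0],0.65],[[0,0,0],[0,0,0],0.65]])

```text
time: 25.28
ee_pos: [0.5554, -0.2141, 0.068]
ee_rot: [[-0.007, 1.0, 0.016], [0.424, 0.018, -0.905], [-0.905, 0.001, -0.425]]
contact_force: [-0.4, -0.2, 0.1]
width: 0.0557
grip_force: 0.0
```

```bash
python3 - <<'E'
from h import *
print(ctrl.state()['joint_positions'].round(2),ctrl.state()['contact_force'])
A=pose();print(A[:3,3]);rows(A,tcp([.5548,-.2359,.058],65),6)
E
```

```text
[ 0.16  0.7   1.94 -1.23  1.26  1.05] [-0.43018441 -0.15831214  0.14538121]
[ 0.55543858 -0.21412277  0.06799188]
6 x [[-0.0, -0.0002, 0.0147], [0.0001, -0.0003, -0.0001]] mm/row 11.0 deg/row 0.02
```

Emit:
drive_tool(deltas=[[[0,0,0.0147],[0,0,0],0.65],[[0,0,0.0147],[0,0,0],0.65],[[0,0,0.0147],[0,0,0],0.65],[[0,0,0.0147],[0,0,0],0.65],[[0,0,0.0147],[0,0,0],0.65],[[0,0,0.0147],[0,0,0],0.65],[[0,0,0],[0,0,0],0.5],[[0,0,0],[0,0,0],0.3],[[0,0,0],[0,0,0],0],[[0,0,0],[0,0,0],0],[[0,0,0],[0,0,0],0],[[0,0,0],[0,0,0],0]])

```text
time: 26.78
ee_pos: [0.5564, -0.2746, 0.041]
ee_rot: [[-0.004, 1.0, 0.017], [0.424, 0.017, -0.906], [-0.906, 0.003, -0.424]]
contact_force: [0.5, 0.2, 0.1]
width: 0.0321
grip_force: 59.3
```

```bash
python3 - <<'E'
from h import *
A=pose();print(A[:3,3]);z=A[:3,2];b=(A[1,3]+.2359)/z[1];print('b',b,'g',A[2,3]-b*z[2]-.005)
L=rows(A,upT(A,.16),5)
Hv=upT(place(2),.13)
M1=rows(L,via(L,Hv,.33,43),5);M2=rows(M1,via(L,Hv,.67,21),5);rows(M2,Hv,5)
E
```

```text
[ 0.55641753 -0.27459972  0.04100139]
b 0.04273775637645139 g 0.054121554384553995
5 x [[-0.0386, 0.0001, -0.0181], [0.0, 0.0, 0.0]] mm/row 32.0 deg/row 0.0
5 x [[0.0262, 0.0032, -0.0361], [0.0003, 0.073, -0.0005]] mm/row 33.5 deg/row 4.38
5 x [[0.0389, 0.0033, -0.0244], [0.0, 0.0733, -0.0]] mm/row 34.6 deg/row 4.4
5 x [[0.0438, 0.0032, -0.0081], [0.0, 0.07, 0.0]] mm/row 33.5 deg/row 4.2
```

Emit:
drive_tool(deltas=[[[-0.0386,0,-0.0181],[0,0,0],0],[[-0.0386,0,-0.0181],[0,0,0],0],[[-0.0386,0,-0.0181],[0,0,0],0],[[-0.0386,0,-0.0181],[0,0,0],0],[[-0.0386,0,-0.0181],[0,0,0],0],[[0.0262,0.0032,-0.0361],[0.0003,0.073,-0.0005],0],[[0.0262,0.0032,-0.0361],[0.0003,0.073,-0.0005],0],[[0.0262,0.0032,-0.0361],[0.0003,0.073,-0.0005],0],[[0.0262,0.0032,-0.0361],[0.0003,0.073,-0.0005],0],[[0.0262,0.0032,-0.0361],[0.0003,0.073,-0.0005],0],[[0.0389,0.0033,-0.0244],[0,0.0733,0],0],[[0.0389,0.0033,-0.0244],[0,0.0733,0],0],[[0.0389,0.0033,-0.0244],[0,0.0733,0],0],[[0.0389,0.0033,-0.0244],[0,0.0733,0],0],[[0.0389,0.0033,-0.0244],[0,0.0733,0],0]])

```text
time: 28.65
ee_pos: [0.5739, 0.064, 0.1881]
ee_rot: [[-0.017, 1.0, 0.004], [0.934, 0.017, -0.357], [-0.357, -0.002, -0.934]]
contact_force: [0.2, -0.8, -1.1]
width: 0.032
grip_force: 59.6
```

Emit:
drive_tool(deltas=[[[0.0438,0.0032,-0.0081],[0,0.07,0],0],[[0.0438,0.0032,-0.0081],[0,0.07,0],0],[[0.0438,0.0032,-0.0081],[0,0.07,0],0],[[0.0438,0.0032,-0.0081],[0,0.07,0],0],[[0.0438,0.0032,-0.0081],[0,0.07,0],0],[[0,0,0],[0,0,0],0],[[0,0,0],[0,0,0],0]])

```text
time: 29.52
ee_pos: [0.5832, 0.2283, 0.1817]
ee_rot: [[-0.017, 1.0, -0.001], [1.0, 0.017, -0.003], [-0.003, -0.001, -1.0]]
contact_force: [0.3, -0.9, -0.8]
width: 0.0319
grip_force: 59.6
```

```bash
python3 - <<'E'
from h import *
snap('scene');places('scene',['tube0'])
A=pose();print(A[:3,3],'foot exp',A[:3,3]-.0427*A[:3,2]+.054*TY)
p=place(2,g=.054,b=.0427,up=.012,gap=.006);B=rows(A,p,6)
C=rows(p,place(2,g=.054,b=.0427,gap=.004,up=.001),3);rows(C,place(2,g=.054,b=.0427,gap=-.004,up=.001),4)
E
```

```text
scene tube0 [([0.659, 0.2778, 0.0655], 0.81), ([0.6194, -0.364, 0.0192], 0.74), ([0.5809, 0.2761, 0.2048], 0.62), ([0.5849, 0.2833, 0.0659], 0.34)]
[0.58330529 0.22837308 0.18176361] foot exp [0.58252218 0.27737145 0.2016431 ]
6 x [[0.0003, 0.0002, 0.0274], [-0.0002, 0.0003, -0.0]] mm/row 20.5 deg/row 0.02
3 x [[-0.0013, 0.0, 0.0048], [0.0, 0.0, 0.0]] mm/row 3.7 deg/row 0.0
4 x [[0.0024, 0.0, 0.0011], [0.0, 0.0, 0.0]] mm/row 2.0 deg/row 0.0
```

Emit:
drive_tool(deltas=[[[0.0003,0.0002,0.0274],[0,0,0],0],[[0.0003,0.0002,0.0274],[0,0,0],0],[[0.0003,0.0002,0.0274],[0,0,0],0],[[0.0003,0.0002,0.0274],[0,0,0],0],[[0.0003,0.0002,0.0274],[0,0,0],0],[[0.0003,0.0002,0.0274],[0,0,0],0],[[-0.0013,0,0.0048],[0,0,0],0],[[-0.0013,0,0.0048],[0,0,0],0],[[-0.0013,0,0.0048],[0,0,0],0],[[0,0,0],[0,0,0],0]])

```text
time: 30.88
ee_pos: [0.5847, 0.2275, 0.0483]
ee_rot: [[-0.017, 1.0, 0.0], [1.0, 0.017, -0.0], [-0.0, 0.0, -1.0]]
contact_force: [-0.8, -0.3, -1.0]
width: 0.0321
grip_force: 59.6
```

Emit:
drive_tool(deltas=[[[0.0024,0,0.0011],[0,0,0],0],[[0.0024,0,0.0011],[0,0,0],0],[[0,0,0],[0,0,0],0]])

```text
time: 31.25
ee_pos: [0.5847, 0.2313, 0.0465]
ee_rot: [[-0.017, 1.0, 0.0], [1.0, 0.017, -0.001], [-0.001, 0.0, -1.0]]
contact_force: [0.4, -1.0, -0.5]
width: 0.0321
grip_force: 59.7
```

Emit:
drive_tool(deltas=[[[0.0024,0,0.0011],[0,0,0],0],[[0.0024,0,0.0011],[0,0,0],0],[[0,0,0],[0,0,0],0]])

```text
time: 31.62
ee_pos: [0.5848, 0.2312, 0.0464]
ee_rot: [[-0.019, 1.0, 0.0], [1.0, 0.019, -0.006], [-0.006, 0.0, -1.0]]
contact_force: [-1.3, -11.4, 9.6]
width: 0.0323
grip_force: 60.6
```

Emit:
drive_tool(deltas=[[[0,0,0],[0,0,0],0.5],[[0,0,0],[0,0,0],0.6],[[0,0,0],[0,0,0],0.6],[[0,0,0],[0,0,0],0.6],[[0,0,-0.015],[0,0,0],0.6],[[0,0,-0.03],[0,0,0],0.6],[[0,0,-0.05],[0,0,0],0.6],[[0,0,-0.07],[0,0,0],0.6],[[0,0,0],[0,0,0],0.65]])

```text
time: 32.75
ee_pos: [0.5874, 0.236, 0.1745]
ee_rot: [[-0.017, 1.0, 0.011], [1.0, 0.017, 0.004], [0.003, 0.011, -1.0]]
contact_force: [-0.4, -0.7, 0.4]
width: 0.0556
grip_force: 0.0
```

```bash
cat >> h.py <<'E'
def lying():
    im,d=snap('top');P=cloud('top',d)
    m=((d>0)&(P[...,2]>.010)&(P[...,2]<.06)&(P[...,0]>.45)&(P[...,0]<.68)&(P[...,1]<-.285)&(P[...,1]>-.45)).astype('uint8')
    n,l,s,c=cv2.connectedComponentsWithStats(m)
    for i in range(1,n):
        if s[i,4]>60:
            Q=P[l==i]; r=cv2.minAreaRect((Q[:,:2]*1000).astype('float32'));print('lying',s[i],np.round(r[0],1),np.round(r[1]),round(r[2],1),Q[:,2].max(),np.median(Q[:,2]))
E
python3 - <<'E'
from h import *
tilt();places('scene',['tube0','tube0_cap']);lying();places('top',['tube0','tube0_cap'])
A=pose();print(A[:3,3],ctrl.state()['width'])
f=np.array([.622,-.3665]);c=np.array([.523,-.323]);u=(f-c)/np.linalg.norm(f-c);psi=np.arctan2(-u[0],u[1]);print(np.degrees(psi))
q=f-.053*u;G=dirT([q[0],q[1],.018],psi,0);G[2,3]-=.039;print(G[:3,3])
# via: translate w/ rotation in 4 segs
Hv=upT(G,.12);prev=A
for k in range(1,5):
    T=dirT(A[:3,3]+k/4*(Hv[:3,3]-A[:3,3]),.017+k/4*(psi-.017),0);prev=rows(prev,T,4)
E
```

```text
plate tilt deg 24.89 z0 0.0035 1184
scene tube0 [([0.581, 0.2756, 0.0682], 0.91), ([0.6175, -0.3663, 0.0176], 0.84), ([0.6584, 0.2755, 0.0666], 0.64)]
scene tube0_cap [([0.5245, -0.3254, 0.02], 0.85)]
lying [434 192  24  37 451] [ 570.8 -345.2] [ 38. 108.] 69.9 0.041356178303473705 0.03189759893396226
lying [426 233   9  19  66] [ 475.4 -292.1] [51.  6.] 18.2 0.038509686214551066 0.03039098984194398
top tube0 [([0.6209, -0.3649, 0.0169], 0.95), ([0.5798, 0.2785, 0.0622], 0.77), ([0.6567, 0.2794, 0.0666], 0.59)]
top tube0_cap [([0.6546, 0.2777, 0.0676], 0.7), ([0.524, -0.3235, 0.0167], 0.62)]
[0.5836902  0.23452462 0.16698515] 0.05543536291823525
-113.7203955723046
[ 0.57347747 -0.34517949 -0.021     ]
4 x [[-0.0482, 0.0074, 0.0057], [-0.0006, 0.0005, 0.1195]] mm/row 36.8 deg/row 7.17
4 x [[-0.0387, 0.0297, 0.0057], [0.0, 0.0, 0.1195]] mm/row 36.8 deg/row 7.17
4 x [[-0.0198, 0.0446, 0.0057], [0.0, 0.0, 0.1195]] mm/row 36.8 deg/row 7.17
4 x [[0.0041, 0.0486, 0.0057], [0.0, 0.0, 0.1195]] mm/row 36.8 deg/row 7.17
```

Emit:
drive_tool(deltas=[[[-0.0482,0.0074,0.0057],[-0.0006,0.0005,0.1195],0.65],[[-0.0482,0.0074,0.0057],[-0.0006,0.0005,0.1195],0.65],[[-0.0482,0.0074,0.0057],[-0.0006,0.0005,0.1195],0.65],[[-0.0482,0.0074,0.0057],[-0.0006,0.0005,0.1195],0.65],[[-0.0387,0.0297,0.0057],[0,0,0.1195],0.65],[[-0.0387,0.0297,0.0057],[0,0,0.1195],0.65],[[-0.0387,0.0297,0.0057],[0,0,0.1195],0.65],[[-0.0387,0.0297,0.0057],[0,0,0.1195],0.65],[[-0.0198,0.0446,0.0057],[0,0,0.1195],0.65],[[-0.0198,0.0446,0.0057],[0,0,0.1195],0.65],[[-0.0198,0.0446,0.0057],[0,0,0.1195],0.65],[[-0.0198,0.0446,0.0057],[0,0,0.1195],0.65],[[0.0041,0.0486,0.0057],[0,0,0.1195],0.65],[[0.0041,0.0486,0.0057],[0,0,0.1195],0.65],[[0.0041,0.0486,0.0057],[0,0,0.1195],0.65],[[0.0041,0.0486,0.0057],[0,0,0.1195],0.65],[[0,0,0],[0,0,0],0.65]])

```text
time: 35.17
ee_pos: [0.573, -0.3467, 0.0977]
ee_rot: [[0.914, -0.405, 0.0], [-0.405, -0.914, 0.002], [-0.001, -0.002, -1.0]]
contact_force: [-0.4, 1.1, -1.2]
width: 0.0556
grip_force: 0.0
```

```bash
python3 - <<'E'
from h import *
snap('scene');snap('top');places('scene',['tube0','tube0_cap'])
A=pose();print(A[:3,3],ctrl.state()['joint_positions'].round(2))
psi=np.radians(-113.3);G=dirT([.572,-.345,-.021],psi,0)
B=rows(A,upT(G,.03),5);rows(B,G,3)
E
```

```text
scene tube0 [([0.5839, 0.2808, 0.0636], 0.87), ([0.6553, 0.2763, 0.0649], 0.83), ([0.6159, -0.3648, 0.0183], 0.75)]
scene tube0_cap [([0.5227, -0.3252, 0.018], 0.68)]
[ 0.57442035 -0.34355889  0.09923673] [-0.56  0.54  1.47  0.    1.13  1.42]
5 x [[-0.0005, 0.0006, 0.0241], [-0.0005, -0.0002, -0.0012]] mm/row 18.1 deg/row 0.08
3 x [[0.0, 0.0, 0.0133], [0.0, 0.0, 0.0]] mm/row 10.0 deg/row 0.0
```

Emit:
drive_tool(deltas=[[[-0.0005,0.0006,0.0241],[0,0,-0.0012],0.65],[[-0.0005,0.0006,0.0241],[0,0,-0.0012],0.65],[[-0.0005,0.0006,0.0241],[0,0,-0.0012],0.65],[[-0.0005,0.0006,0.0241],[0,0,-0.0012],0.65],[[-0.0005,0.0006,0.0241],[0,0,-0.0012],0.65],[[0,0,0],[0,0,0],0.65]])

```text
time: 36.12
ee_pos: [0.5708, -0.3452, 0.007]
ee_rot: [[0.918, -0.397, -0.001], [-0.397, -0.918, 0.003], [-0.002, -0.003, -1.0]]
contact_force: [0.6, -0.3, -1.5]
width: 0.0554
grip_force: 0.0
```

Emit:
drive_tool(deltas=[[[0,0,0.0125],[0,0,0],0.65],[[0,0,0.0125],[0,0,0],0.65],[[0,0,0.0125],[0,0,0],0.65],[[0,0,0],[0,0,0],0.65]])

```text
time: 36.62
ee_pos: [0.5715, -0.3455, -0.0199]
ee_rot: [[0.918, -0.397, 0.001], [-0.397, -0.918, 0.002], [0.0, -0.002, -1.0]]
contact_force: [0.3, 1.0, -0.1]
width: 0.0556
grip_force: 0.0
```

Emit:
drive_tool(deltas=[[[0,0,0],[0,0,0],0.5],[[0,0,0],[0,0,0],0.3],[[0,0,0],[0,0,0],0],[[0,0,0],[0,0,0],0],[[0,0,0],[0,0,0],0],[[0,0,0],[0,0,0],0],[[0,0,-0.03],[0,0,0],0],[[0,0,-0.05],[0,0,0],0],[[0,0,-0.05],[0,0,0],0],[[0,0,-0.05],[0,0,0],0],[[0,0,-0.05],[0,0,0],0],[[0,0,-0.05],[0,0,0],0],[[0,0,0],[0,0,0],0]])

```text
time: 38.25
ee_pos: [0.5728, -0.3468, 0.1939]
ee_rot: [[0.918, -0.397, 0.008], [-0.397, -0.918, -0.002], [0.008, -0.001, -1.0]]
contact_force: [-0.2, -0.2, -1.6]
width: 0.0318
grip_force: 59.5
```

```bash
python3 - <<'E'
from h import *
for c in('scene','top'): snap(c);places(c,['tube0','tube0_cap'])
s=ctrl.state();print(s['ee_pos'],s['width'])
R=s['ee_rot'];print('b~.038: axis pt',s['ee_pos']-.038*R[:,2],'foot exp',s['ee_pos']-.038*R[:,2]+.053*R[:,0])
E
```

```text
scene tube0 [([0.6575, 0.2793, 0.0663], 0.93), ([0.6168, -0.3679, 0.2289], 0.7), ([0.5787, 0.2802, 0.0657], 0.62), ([0.5497, 0.2711, 0.0346], 0.42)]
scene tube0_cap [([0.5224, -0.3275, 0.2304], 0.65)]
top tube0 [([0.6575, 0.277, 0.0661], 0.78), ([0.4396, 0.2741, 0.0693], 0.74), ([0.5813, 0.2822, 0.0617], 0.69)]
top tube0_cap [([0.521, -0.32, 0.2246], 0.73)]
[ 0.57073599 -0.34557683  0.18902969] 0.03204495740753103
b~.038: axis pt [ 0.57074995 -0.34568658  0.22702953] foot exp [ 0.6193975  -0.36672013  0.2269509 ]
```

```bash
cat >> h.py <<'E'
KW=dict(g=.052,b=.038,tl=25)
E
python3 - <<'E'
from h import *
A=pose();psi=np.radians(-113.4);Hv=upT(place(0,**KW),.13);print(Hv[:3,3],cradle(0));prev=A
for k,tl in zip(range(1,5),(0,0,10,25)):
    T=dirT(A[:3,3]+k/4*(Hv[:3,3]-A[:3,3]),psi+k/4*(PSI-psi),tl);prev=rows(prev,T,5)
E
```

```text
[0.44051392 0.21091007 0.1870439 ] [0.4394    0.2764283 0.0651   ]
5 x [[-0.0163, -0.0348, 0.0002], [-0.0005, 0.0002, -0.0953]] mm/row 28.9 deg/row 5.72
5 x [[0.0023, -0.0384, 0.0001], [0.0, 0.0, -0.0953]] mm/row 28.9 deg/row 5.72
5 x [[0.0204, -0.0326, -0.0015], [-0.0083, -0.0326, -0.0951]] mm/row 28.9 deg/row 6.05
5 x [[0.0323, -0.0189, -0.0093], [-0.0287, -0.049, -0.0912]] mm/row 28.9 deg/row 6.44
```

Emit:
drive_tool(deltas=[[[-0.0163,-0.0348,0.0002],[-0.0005,0.0002,-0.0953],0],[[-0.0163,-0.0348,0.0002],[-0.0005,0.0002,-0.0953],0],[[-0.0163,-0.0348,0.0002],[-0.0005,0.0002,-0.0953],0],[[-0.0163,-0.0348,0.0002],[-0.0005,0.0002,-0.0953],0],[[-0.0163,-0.0348,0.0002],[-0.0005,0.0002,-0.0953],0],[[0.0023,-0.0384,0.0001],[0,0,-0.0953],0],[[0.0023,-0.0384,0.0001],[0,0,-0.0953],0],[[0.0023,-0.0384,0.0001],[0,0,-0.0953],0],[[0.0023,-0.0384,0.0001],[0,0,-0.0953],0],[[0.0023,-0.0384,0.0001],[0,0,-0.0953],0],[[0.0204,-0.0326,-0.0015],[-0.0083,-0.0326,-0.0951],0],[[0.0204,-0.0326,-0.0015],[-0.0083,-0.0326,-0.0951],0],[[0.0204,-0.0326,-0.0015],[-0.0083,-0.0326,-0.0951],0],[[0.0204,-0.0326,-0.0015],[-0.0083,-0.0326,-0.0951],0],[[0.0204,-0.0326,-0.0015],[-0.0083,-0.0326,-0.0951],0]])

```text
time: 40.42
ee_pos: [0.4733, 0.0719, 0.1877]
ee_rot: [[0.454, 0.888, -0.079], [0.874, -0.46, -0.157], [-0.175, 0.002, -0.985]]
contact_force: [0.4, 0.2, -0.6]
width: 0.0316
grip_force: 59.5
```

Emit:
drive_tool(deltas=[[[0.0323,-0.0189,-0.0093],[-0.0287,-0.049,-0.0912],0],[[0.0323,-0.0189,-0.0093],[-0.0287,-0.049,-0.0912],0],[[0.0323,-0.0189,-0.0093],[-0.0287,-0.049,-0.0912],0],[[0.0323,-0.0189,-0.0093],[-0.0287,-0.049,-0.0912],0],[[0.0323,-0.0189,-0.0093],[-0.0287,-0.049,-0.0912],0],[[0,0,0],[0,0,0],0],[[0,0,0],[0,0,0],0]])

```text
time: 41.3
ee_pos: [0.4411, 0.2097, 0.1872]
ee_rot: [[-0.015, 1.0, 0.01], [0.905, 0.017, -0.425], [-0.425, 0.003, -0.905]]
contact_force: [0.8, -0.8, -0.7]
width: 0.0319
grip_force: 59.6
```

```bash
python3 - <<'E'
from h import *
im,d=snap('scene','s4.png');places('scene',['tube0','tube0_cap']);tilt()
A=pose();print(A[:3,3],A[:3,:3].round(3).tolist(),'foot exp',A[:3,3]-.038*A[:3,2]+.052*A[:3,0],ctrl.state()['width'],ctrl.state()['joint_positions'].round(2))
p=place(0,up=.012,gap=.006,**KW);B=rows(A,p,6)
C=rows(p,place(0,gap=.004,up=.001,**KW),3);rows(C,place(0,gap=-.004,up=.001,**KW),4)
a=im[150:310,260:470];cv2.imwrite('pics/p4.png',cv2.resize(a,(788,600),interpolation=cv2.INTER_CUBIC)[:,:,::-1])
E
```

```text
scene tube0 [([0.657, 0.2788, 0.0682], 0.81), ([0.4356, 0.2735, 0.1985], 0.7), ([0.5814, 0.2784, 0.0675], 0.6), ([0.4434, 0.1782, 0.2431], 0.55)]
scene tube0_cap [([0.4412, 0.1753, 0.2434], 0.58)]
plate tilt deg 25.26 z0 0.0027 1761
[0.44154768 0.20910281 0.18781734] [[-0.013, 1.0, 0.01], [0.906, 0.015, -0.424], [-0.424, 0.003, -0.906]] foot exp [0.44052531 0.2723005  0.20018694] 0.03178766434233844 [ 0.66  0.34  1.66 -0.35  1.43  0.75]
6 x [[0.0122, -0.0003, 0.0242], [0.0004, 0.0002, -0.0005]] mm/row 20.3 deg/row 0.04
3 x [[0.0009, -0.0, 0.0049], [0.0, 0.0, 0.0]] mm/row 3.7 deg/row 0.0
4 x [[0.0027, -0.0, 0.0], [0.0, 0.0, 0.0]] mm/row 2.0 deg/row 0.0
```

View pics/p4.png

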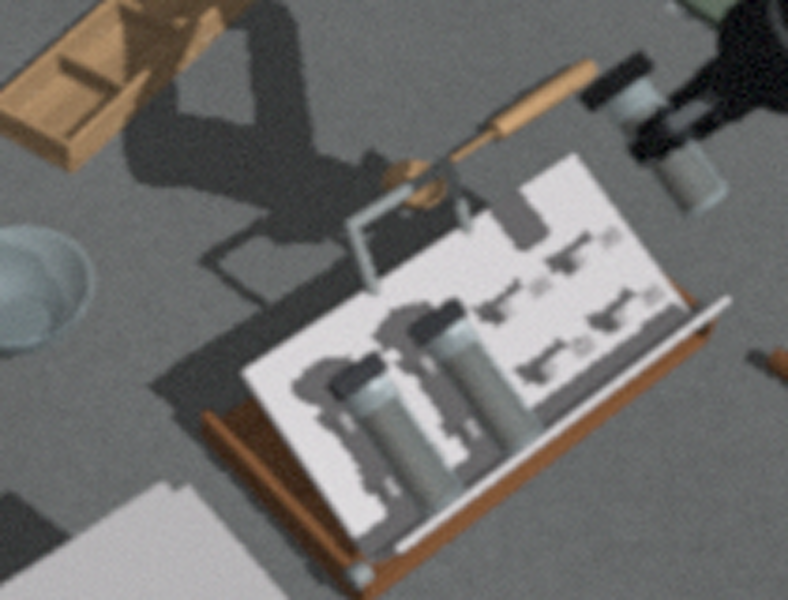

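The crop shows both placed tubes lying neatly at (395,430) and (475,375), with their feet at the lip. The third is held at (655,130) with its cap towards the handle. Lowering it.

Emit:
drive_tool(deltas=[[[0.0122,-0.0003,0.0242],[0,0,0],0],[[0.0122,-0.0003,0.0242],[0,0,0],0],[[0.0122,-0.0003,0.0242],[0,0,0],0],[[0.0122,-0.0003,0.0242],[0,0,0],0],[[0.0122,-0.0003,0.0242],[0,0,0],0],[[0.0122,-0.0003,0.0242],[0,0,0],0],[[0,0,0],[0,0,0],0]])

```text
time: 42.38
ee_pos: [0.4397, 0.2123, 0.0649]
ee_rot: [[-0.014, 1.0, 0.008], [0.905, 0.016, -0.426], [-0.426, 0.001, -0.905]]
contact_force: [-0.6, 0.0, -0.8]
width: 0.0317
grip_force: 59.6
```

```bash
python3 - <<'E'
from h import *
snap('scene');places('scene',['tube0']);print(ctrl.state()['contact_force'])
A=pose();print(A[:3,3])
C=rows(A,place(0,gap=.004,up=.001,**KW),3);rows(C,place(0,gap=-.004,up=.001,**KW),4)
E
```

```text
scene tube0 [([0.4355, 0.276, 0.0769], 0.85), ([0.6561, 0.2803, 0.0667], 0.79), ([0.583, 0.2798, 0.0675], 0.71)]
[1.18344001 1.06000728 0.11765407]
[0.44066905 0.21325455 0.0663235 ]
3 x [[0.0008, -0.0001, 0.0051], [0.0011, 0.0005, -0.0006]] mm/row 3.8 deg/row 0.08
4 x [[0.0027, -0.0, 0.0], [0.0, 0.0, 0.0]] mm/row 2.0 deg/row 0.0
```

Emit:
drive_tool(deltas=[[[0.0005,0,0.0051],[0,0,0],0],[[0.0005,0,0.0051],[0,0,0],0],[[0.0005,0,0.0051],[0,0,0],0],[[0,0,0],[0,0,0],0]])

```text
time: 42.98
ee_pos: [0.4408, 0.21, 0.0565]
ee_rot: [[-0.013, 1.0, 0.012], [0.906, 0.017, -0.424], [-0.424, 0.005, -0.906]]
contact_force: [-2.1, 1.7, 9.9]
width: 0.0318
grip_force: 60.7
```

Emit:
drive_tool(deltas=[[[0.0027,0,0],[0,0,0],0],[[0.0027,0,0],[0,0,0],0],[[0,0,0],[0,0,0],0]])

```text
time: 43.35
ee_pos: [0.4408, 0.2111, 0.0561]
ee_rot: [[-0.014, 1.0, 0.012], [0.903, 0.018, -0.429], [-0.429, 0.005, -0.903]]
contact_force: [-0.8, -4.5, 15.0]
width: 0.0314
grip_force: 60.9
```

Emit:
drive_tool(deltas=[[[0.0027,0,0],[0,0,0],0],[[0,0,0],[0,0,0],0]])

```text
time: 43.6
ee_pos: [0.4407, 0.2129, 0.0552]
ee_rot: [[-0.014, 1.0, 0.012], [0.903, 0.018, -0.429], [-0.429, 0.005, -0.903]]
contact_force: [-0.6, -5.0, 15.4]
width: 0.032
grip_force: 60.9
```

Emit:
drive_tool(deltas=[[[0,0,-0.0015],[0,0,0],0],[[0.0027,0,0],[0,0,0],0],[[0,0,0],[0,0,0],0]])

```text
time: 43.98
ee_pos: [0.4407, 0.2143, 0.0548]
ee_rot: [[-0.015, 1.0, 0.011], [0.902, 0.018, -0.431], [-0.431, 0.004, -0.902]]
contact_force: [1.6, -8.1, 11.6]
width: 0.0314
grip_force: 60.3
```

```bash
python3 - <<'E'
from h import *
snap('scene');places('scene',['tube0']);tilt()
A=pose();print('foot exp',A[:3,3]-.038*A[:3,2]+.052*A[:3,0],cradle(0),TY@(A[:3,3]-.038*A[:3,2]+.052*A[:3,0]-cradle(0)))
E
```

```text
scene tube0 [([0.4355, 0.2782, 0.0615], 0.88), ([0.5796, 0.2813, 0.0651], 0.88), ([0.6567, 0.2757, 0.0642], 0.73)]
plate tilt deg 24.83 z0 0.0031 1709
foot exp [0.43944429 0.27761349 0.06665876] [0.4394    0.2764283 0.0651   ] 0.0004142138990960339
```

Emit:
drive_tool(deltas=[[[0,0,0],[0,0,0],0.5],[[0,0,0],[0,0,0],0.6],[[0,0,0],[0,0,0],0.6],[[0,0,0],[0,0,0],0.6],[[0,0,-0.015],[0,0,0],0.6],[[0,0,-0.03],[0,0,0],0.6],[[0,0,-0.05],[0,0,0],0.6],[[-0.03,0,-0.07],[0,0,0],0.6],[[-0.03,0,-0.06],[0,0,0],0.6],[[0,0,0],[0,0,0],0.6]])

```text
time: 45.38
ee_pos: [0.4406, 0.25, 0.2288]
ee_rot: [[-0.012, 1.0, 0.017], [0.908, 0.018, -0.418], [-0.419, 0.011, -0.908]]
contact_force: [1.1, 0.2, -0.6]
width: 0.0512
grip_force: 0.0
```

```bash
python3 - <<'E'
from h import *
im,d=snap('scene');places('scene',['tube0','tube0_cap','tray_handle']);tilt()
places('top',['tube0'])
a=im[150:310,260:470];cv2.imwrite('pics/p5.png',cv2.resize(a,(788,600),interpolation=cv2.INTER_CUBIC)[:,:,::-1])
A=pose();print(A[:3,3]);B=dirT([.55,.109,.206],.015,0,True)
M=rows(A,dirT([.50,.12,.23],-.75,10),6);rows(M,B,6)
E
```

```text
scene tube0 [([0.4368, 0.2782, 0.0665], 0.87), ([0.6573, 0.2749, 0.0647], 0.7), ([0.5832, 0.2785, 0.0679], 0.61)]
scene tube0_cap [([0.4401, 0.1807, 0.1096], 0.6)]
scene tray_handle [([0.5489, 0.106, 0.1378], 0.76)]
plate tilt deg 24.86 z0 0.003 1706
top tube0 [([0.6575, 0.277, 0.0661], 0.78), ([0.4396, 0.2741, 0.0693], 0.74), ([0.5813, 0.2822, 0.0617], 0.69)]
[0.43841371 0.24789269 0.22301332]
6 x [[-0.0228, 0.0221, 0.0065], [0.0371, 0.0401, 0.1167]] mm/row 24.3 deg/row 7.73
6 x [[0.0094, 0.0074, 0.0045], [0.0112, 0.0263, 0.1279]] mm/row 9.6 deg/row 7.86
```

View pics/p5.png

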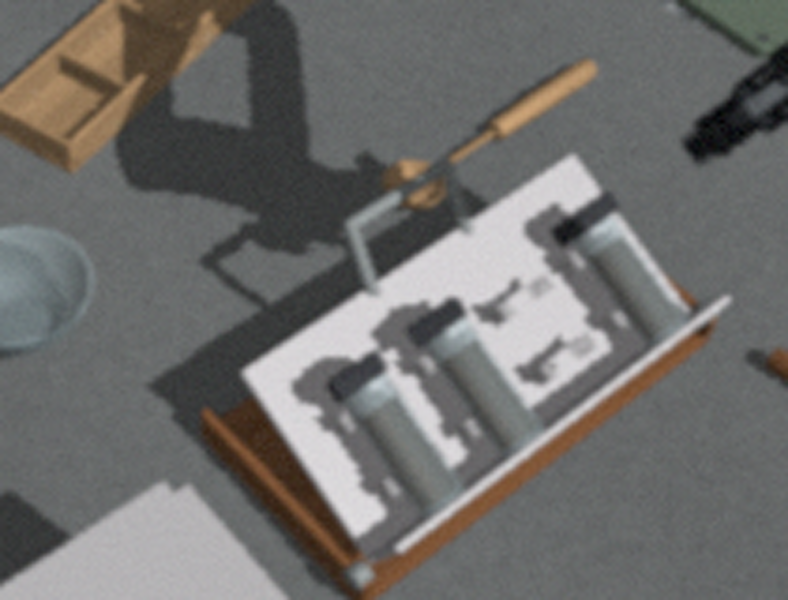

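The crop shows all three tubes in their cradles, feet at the lip and caps at (360,380), (437,320) and (585,220) towards the handle. Next I'll regrip the handle at (380,215).

Emit:
drive_tool(deltas=[[[-0.0228,0.0221,0.0065],[0.0371,0.0401,0.1167],0.5],[[-0.0228,0.0221,0.0065],[0.0371,0.0401,0.1167],0.5],[[-0.0228,0.0221,0.0065],[0.0371,0.0401,0.1167],0.5],[[-0.0228,0.0221,0.0065],[0.0371,0.0401,0.1167],0.5],[[-0.0228,0.0221,0.0065],[0.0371,0.0401,0.1167],0.5],[[-0.0228,0.0221,0.0065],[0.0371,0.0401,0.1167],0.5],[[0.0094,0.0074,0.0045],[0.0112,0.0263,0.1279],0.5],[[0.0094,0.0074,0.0045],[0.0112,0.0263,0.1279],0.5],[[0.0094,0.0074,0.0045],[0.0112,0.0263,0.1279],0.5],[[0.0094,0.0074,0.0045],[0.0112,0.0263,0.1279],0.5],[[0.0094,0.0074,0.0045],[0.0112,0.0263,0.1279],0.5],[[0.0094,0.0074,0.0045],[0.0112,0.0263,0.1279],0.5],[[0,0,0],[0,0,0],0.5]])

```text
time: 47.3
ee_pos: [0.5498, 0.1088, 0.2062]
ee_rot: [[1.0, 0.016, -0.0], [0.016, -1.0, 0.001], [-0.0, -0.001, -1.0]]
contact_force: [0.3, 0.2, 0.3]
width: 0.0423
grip_force: 0.0
```

```bash
python3 - <<'E'
from h import *
A=pose();print(A[:3,3],ctrl.state()['joint_positions'].round(2),ctrl.state()['width'])
rows(A,dirT([.5495,.1095,.0905],.015,0,True),5)
E
```

```text
[0.54979585 0.10884872 0.2062236 ] [0.17 0.29 1.59 0.   1.26 1.73] 0.04232283335098289
5 x [[-0.0001, -0.0002, 0.0309], [-0.0002, 0.0001, 0.0002]] mm/row 23.1 deg/row 0.02
```

Emit:
drive_tool(deltas=[[[0,-0.0002,0.0309],[0,0,0],0.5],[[0,-0.0002,0.0309],[0,0,0],0.5],[[0,-0.0002,0.0309],[0,0,0],0.5],[[0,-0.0002,0.0309],[0,0,0],0.5],[[0,-0.0002,0.0309],[0,0,0],0.5],[[0,0,0],[0,0,0],0.3],[[0,0,0],[0,0,0],0.2],[[0,0,0],[0,0,0],0],[[0,0,0],[0,0,0],0],[[0,0,0],[0,0,0],0],[[0,0,0],[0,0,0],0]])

```text
time: 48.68
ee_pos: [0.5516, 0.1097, 0.0928]
ee_rot: [[1.0, 0.016, 0.005], [0.016, -1.0, 0.001], [0.005, -0.001, -1.0]]
contact_force: [-0.6, -5.2, 4.6]
width: 0.0074
grip_force: 58.9
```

Emit:
drive_tool(deltas=[[[0,0.0023,0.0038],[0,0,0],0],[[0,0.0023,0.0038],[0,0,0],0],[[0,0.0023,0.0038],[0,0,0],0],[[0,0.0023,0.0038],[0,0,0],0],[[0,0.0023,0.0038],[0,0,0],0],[[0,0.002,0.004],[0,0,0],0],[[0,0.002,0.004],[0,0,0],0],[[0,0.002,0.004],[0,0,0],0],[[0,0.002,0.004],[0,0,0],0],[[0,0.002,0.004],[0,0,0],0],[[0,0.0016,0.0042],[0,0,0],0],[[0,0.0016,0.0042],[0,0,0],0],[[0,0.0016,0.0042],[0,0,0],0],[[0,0.0016,0.0042],[0,0,0],0],[[0,0.0016,0.0042],[0,0,0],0],[[0,0,0],[0,0,0],0]])

```text
time: 50.68
ee_pos: [0.552, 0.0878, 0.0478]
ee_rot: [[1.0, 0.015, 0.005], [0.015, -1.0, 0.001], [0.005, -0.001, -1.0]]
contact_force: [-0.4, -5.2, 5.4]
width: 0.0077
grip_force: 61.0
```

Emit:
drive_tool(deltas=[[[0,0.0013,0.0043],[0,0,0],0],[[0,0.0013,0.0043],[0,0,0],0],[[0,0.0013,0.0043],[0,0,0],0],[[0,0.0013,0.0043],[0,0,0],0],[[0,0.0013,0.0043],[0,0,0],0],[[0,0.0009,0.0044],[0,0,0],0],[[0,0.0009,0.0044],[0,0,0],0],[[0,0.0009,0.0044],[0,0,0],0],[[0,0,0],[0,0,0],0]])

```text
time: 51.8
ee_pos: [0.5521, 0.0808, 0.0214]
ee_rot: [[1.0, 0.015, 0.004], [0.015, -1.0, 0.001], [0.004, -0.001, -1.0]]
contact_force: [-0.2, -6.9, 4.1]
width: 0.0077
grip_force: 61.7
```

```bash
python3 - <<'E'
from h import *
s=ctrl.state();print(s['ee_pos'],s['contact_force'],s['width'])
tilt();places('scene',['tray_handle','tube0'])
E
```

```text
[0.55210712 0.08078119 0.02144856] [-0.17735612 -6.86283974  4.10305803] 0.007749321484419442
plate tilt deg 2.14 z0 0.0033 1263
scene tray_handle [([0.5489, 0.0788, 0.0678], 0.68)]
scene tube0 [([0.6552, 0.2649, 0.0664], 0.84), ([0.5807, 0.2652, 0.0662], 0.76), ([0.4357, 0.2659, 0.0682], 0.57)]
```

Emit:
drive_tool(deltas=[[[0,0,0.0044],[0,0,0],0],[[0,0,0.0044],[0,0,0],0],[[0,0,0],[0,0,0],0]])

```text
time: 52.32
ee_pos: [0.5521, 0.0796, 0.0148]
ee_rot: [[1.0, 0.016, 0.004], [0.016, -1.0, -0.001], [0.004, 0.001, -1.0]]
contact_force: [-0.4, -10.0, 4.3]
width: 0.0074
grip_force: 61.9
```

Emit:
drive_tool(deltas=[[[0,0,0.003],[0,0,0],0],[[0,0,0],[0,0,0],0]])

```text
time: 52.58
ee_pos: [0.5521, 0.0794, 0.0136]
ee_rot: [[1.0, 0.016, 0.004], [0.016, -1.0, -0.001], [0.004, 0.001, -1.0]]
contact_force: [-2.5, -12.1, 12.2]
width: 0.0076
grip_force: 62.7
```

Emit:
drive_tool(deltas=[[[0,0,0.002],[0,0,0],0],[[0,0,0],[0,0,0],0]])

```text
time: 52.82
ee_pos: [0.5522, 0.0794, 0.0135]
ee_rot: [[1.0, 0.016, 0.005], [0.016, -1.0, -0.001], [0.005, 0.001, -1.0]]
contact_force: [-5.1, -12.2, 21.0]
width: 0.0075
grip_force: 63.7
```

```bash
python3 - <<'E'
from h import *
tilt();places('scene',['tray_handle','tube0']);print(ctrl.state()['contact_force'])
E
```

```text
plate tilt deg 0.12 z0 0.0026 1198
scene tray_handle [([0.55, 0.0774, 0.0579], 0.9)]
scene tube0 [([0.5838, 0.2648, 0.0677], 0.97), ([0.4353, 0.2602, 0.0653], 0.88), ([0.6561, 0.2616, 0.065], 0.56)]
[ -5.29732437 -12.64146111  20.98334867]
```

Emit:
drive_tool(deltas=[[[0,0,0],[0,0,0],0.3],[[0,0,0],[0,0,0],0.5],[[0,0,0],[0,0,0],0.5],[[0,0,0],[0,0,0],0.5],[[0,0,-0.015],[0,0,0],0.5],[[0,0,-0.03],[0,0,0],0.5],[[0,0,-0.05],[0,0,0],0.5],[[0,0,-0.07],[0,0,0],0.5],[[0,0,-0.07],[0,0,0],0.5],[[-0.05,0,0],[0,0,0],0.5],[[-0.05,0,0],[0,0,0],0.5],[[0,0,0],[0,0,0],0.5]])

```text
time: 54.48
ee_pos: [0.4737, 0.08, 0.1872]
ee_rot: [[1.0, 0.016, 0.003], [0.016, -1.0, 0.002], [0.003, -0.002, -1.0]]
contact_force: [0.7, 0.2, -0.1]
width: 0.0423
grip_force: 0.0
```

```bash
python3 - <<'E'
from h import *
im,d=snap('scene');tilt();places('scene',['tray_handle','tube0','bowl'])
a=im[130:310,230:470];cv2.imwrite('pics/p6.png',cv2.resize(a,(800,600),interpolation=cv2.INTER_CUBIC)[:,:,::-1])
E
```

```text
plate tilt deg 0.06 z0 0.0029 1208
scene tray_handle [([0.5473, 0.0766, 0.061], 0.91), ([0.5484, 0.268, 0.0342], 0.51)]
scene tube0 [([0.6562, 0.2626, 0.0651], 0.86), ([0.5826, 0.2641, 0.0672], 0.82), ([0.4373, 0.2612, 0.0673], 0.64)]
scene bowl [([0.7671, -0.044, -0.0017], 0.89)]
```

View pics/p6.png

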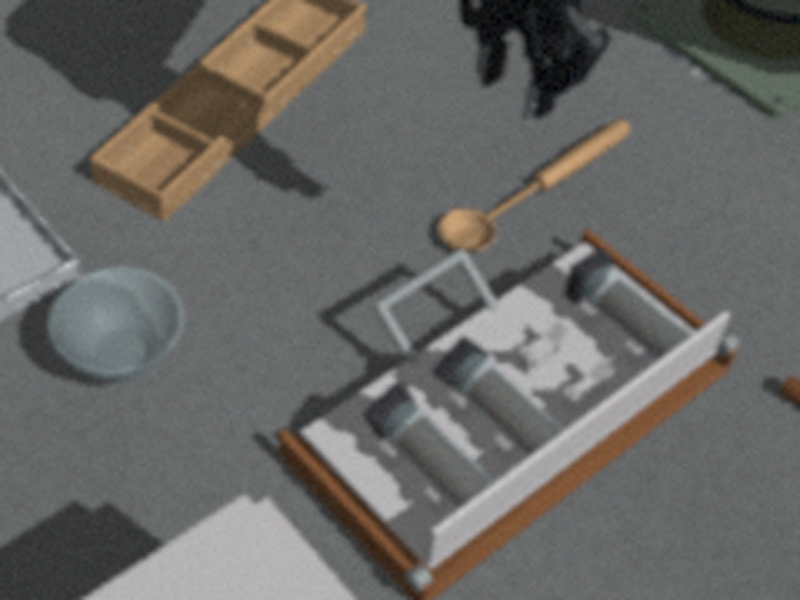

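The crop shows the tray flat with all three tubes in their cradles at (430,440), (500,395) and (640,300), feet at the lip. The caddy is empty and the bowl at (115,325) is untouched.

```bash
python3 -c "
from workcell import ctrl
print(ctrl.job_done())"
```

```text
the job is handed in; nothing more can be done
None
```

The job is handed in: the tray was propped at about 25°, all three tubes present were laid in their own cradles with feet at the lip, including one that had been knocked out of the caddy, then the tray was lowered flat with the bowl unmoved.

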